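# Make up two setting kits

### The arm

A 6-joint arm with a two-finger parallel gripper is mounted at the origin on a cart in front of the work surface, level with it; the furniture and walls round the work are solid. World frame = base frame: x ahead of the robot, y to its left, z up, the work surface at z = 0. Lengths are in m, angles in rad, forces in N, time in s.
With the tool pointing down it reaches from about 0.35 to 0.925 m from the base axis. Payload 6.4 kg.
Tool frame: the origin (TCP) lies at the very end of the fingers, on their centre line; the grasp point (between the pads) lies 19 mm behind it (grip_depth is the x of the grasp point in the tool frame, in m); x points along the fingers, y is the direction in which the jaws open and shut, and the axes are right-handed (so a half turn about x gives the same grasp; the last joint's range is limited). The gripper opens to 85 mm and grips with 20 to 120 N. Pads are 22 mm wide; open, the fingers measure 114 mm over their backs; the gripper's body (76 mm by 85 mm) begins 54 mm behind the grasp point. The pads swing forward as they close: fully open they stand 13 mm farther back than shut.
Start: joints at [1.058, 0.245, 1.558, -0, 1.339, -0.174], TCP at [0.216, 0.613, 0.231] pointing down, gripper open.
Joint ranges: [-3.13, 3.13], [-1.02, 2.26], [0.13, 2.54], [-0.95, 4.09], [0.21, 2.88], [-2.74, 2.74]. Speed limits (rad/s): [2.57, 2.57, 3.14, 3.14, 3.14, 3.14].

### API

Orientations are given as a rotation vector (axis times angle).
In Python, from plant import * gives the robot as it stands. The module is installed in compiled form; this text tells all that it offers.
- The arm moves only by the tool send_rows, never from a script. Its argument "targets" is a list that holds one entry, the list of rows, each a list of 7 numbers: the shift along the tool's x, y, z in mm, then the turn, a rotation vector about the tool's x, y, z in rad, then the gripper's target within -1 to 1 (shut at 1, half-way at 0, fully open at -1). A call has 1 to 8 rows; each row is the pose to reach, as a shift and turn from the pose commanded when the call began, along the tool's axes at that moment; what a row does not reach only later rows make up. A row lasts 1/12 s, in which the tool goes at most 41.7 mm and 7.16 degrees, less where a joint would pass 70% of its speed; a pose out of reach is approached as far as the arm can. A call with a gripper value outside its range is refused whole. The fingers move at their own pace and stop on an object; "squeeze" is the grip in N (left out, the last holds). Time passes only in rows, so rows that repeat a pose let the fingers close. It gives the time, the measured TCP pose, the force and the opening at its end, in the units of the state.
- state(): the state, without advancing time (a new reading comes with each control period).
- snapshot(name): name is "scene" or "top" or "wrist"; returns a dict with "img" (384x512x3 uint8, red, green, blue), "range_z" (384x512 float32, m along the optical axis (not along the pixel's ray), 0 where there is no reading), "fx", "fy", "cx", "cy" (pixels), "eye" and "attitude" of the camera in the world. Camera axes: x right, y down, z forward; pixel columns grow to the right and rows downward; lengths in m; the calibration is good to about 2 mm. The wrist camera is an equidistant fisheye: a pixel r from the principal point sees the ray r / f radians off the axis. A picture is of the moment at which its call begins.
- finish_job(): hands the job in, once; it reports no verdict.
The state is a dict: "clock": time; "joint_pos": joint angles; "joint_velocities": joint speeds; "tau": joint torques, N m; "tcp_pos": TCP position; "ee_rot": TCP orientation; "ft_force": force on the tool from outside, world axes, zero at the start; "torque": the same for the moment, N m; "grip_width": finger opening in m.
Only numpy, scipy, OpenCV 4.12 (cv2) and the standard library are available. Lean on these libraries where they do the work, as an engineer would, in place of code of your own. Each camera call takes 0.05 s, during which the arm holds its last target.

### The job

Make up two kits in the shallow metal trays, one thing to a compartment, each standing flat on its compartment's floor just as it stands on the bench now: in the three-compartment tray a collet, the spanner nut and the flat steel block, with the block in the middle compartment so that the tray carries level; in the two-compartment tray the other collet and the setting ring. Either collet may go in either kit, and apart from the block any compartment of the right tray will do. Leave the black loupe and the V-block where they stand.

Things in the scene. Friction and masses are not known exactly. Their poses are not given: they have to be found in the camera images.
- collet_a: plain steel spring collet standing on its narrow end: a tapered sleeve with dark slots, 28 mm across at the head, 36 mm tall; grip it across the head, in its top 12 mm or so. The two collets are alike and interchangeable. Origin at the centre of its underside, z up
- collet_b: plain steel spring collet standing on its narrow end: a tapered sleeve with dark slots, 28 mm across at the head, 36 mm tall; grip it across the head, in its top 12 mm or so. The two collets are alike and interchangeable. Origin at the centre of its underside, z up
- nut: plain steel spanner nut: a six-sided head with small pin holes and a central bore, 29 mm across and 11 mm high, on a narrower 23 mm neck that stands on the worktop; 23 mm tall in all, head at the top. Origin at the centre of its underside, z up
- flat_block: plain flat ground steel block, no groove, 37 mm (its x) by 40 mm (its y) by 15 mm high, lying flat. Origin at the centre of its underside, z up
- setting_ring: plain bright steel setting ring lying flat, 45 mm outside diameter, 12 mm high, with a round bore; grip it across the outside. Origin at the centre of its underside, z up
- tray3: shallow aluminium kit tray with dark rubber floors, with three compartments in a row, about 78 x 226 mm. It is fixed to the worktop and its compartments are 70 mm square inside, in a row at 74 mm pitch along the tray's y axis, with floor 3 mm and tops of all walls and dividers 7 mm above the worktop, walls 4 mm thick; a small tab sticks out at each end. Origin at the centre of the tray's underside, z up; compartment centres at y = -74, 0 and +74 mm, x = 0
- tray2: shallow aluminium kit tray with dark rubber floors, with two compartments side by side, about 78 x 152 mm. It is fixed to the worktop and its compartments are 70 mm square inside, in a row at 74 mm pitch along the tray's y axis, with floor 3 mm and tops of all walls and dividers 7 mm above the worktop, walls 4 mm thick; a small tab sticks out at each end. Origin at the centre of the tray's underside, z up; compartment centres at y = -37 and +37 mm, x = 0
- loupe: black eyepiece loupe, a short black ring 36 mm across and 19 mm high; not part of either kit, to be left standing. Origin at the centre of its underside
- v_block: tall steel V-block with a V groove in its top, 44 x 42 mm and 54 mm high; not part of either kit, to be left standing. Origin at the centre of its underside
Things that resemble listed ones, but are neither listed nor needed, are in the scene too. Leave any brown look-alike of the setting_ring alone.

How it is judged:
At the end, for the whole second after the job is handed in: Three-tray: flat block in the middle compartment, a collet and the nut in the end ones; two-tray: other collet and setting ring. Each centre within 28 mm of a compartment centre along both tray axes, underside under 6 mm above the worktop, tilt under 0.1 rad, at rest (under 20 mm/s) (x of flat_block in the frame of tray3 between -0.028 and 0.028 m and y of flat_block in the frame of tray3 between -0.028 and 0.028 m and ((x of collet_a in the frame of tray3 between -0.028 and 0.028 m and y of collet_a in the frame of tray3 between 0.046 and 0.102 m and x of nut in the frame of tray3 between -0.028 and 0.028 m and y of nut in the frame of tray3 between -0.102 and -0.046 m and x of collet_b in the frame of tray2 between -0.028 and 0.028 m and y of collet_b in the frame of tray2 between 0.009 and 0.065 m and x of setting_ring in the frame of tray2 between -0.028 and 0.028 m and y of setting_ring in the frame of tray2 between -0.065 and -0.009 m) or (x of collet_a in the frame of tray3 between -0.028 and 0.028 m and y of collet_a in the frame of tray3 between 0.046 and 0.102 m and x of nut in the frame of tray3 between -0.028 and 0.028 m and y of nut in the frame of tray3 between -0.102 and -0.046 m and x of collet_b in the frame of tray2 between -0.028 and 0.028 m and y of collet_b in the frame of tray2 between -0.065 and -0.009 m and x of setting_ring in the frame of tray2 between -0.028 and 0.028 m and y of setting_ring in the frame of tray2 between 0.009 and 0.065 m) or (x of collet_a in the frame of tray3 between -0.028 and 0.028 m and y of collet_a in the frame of tray3 between -0.102 and -0.046 m and x of nut in the frame of tray3 between -0.028 and 0.028 m and y of nut in the frame of tray3 between 0.046 and 0.102 m and x of collet_b in the frame of tray2 between -0.028 and 0.028 m and y of collet_b in the frame of tray2 between 0.009 and 0.065 m and x of setting_ring in the frame of tray2 between -0.028 and 0.028 m and y of setting_ring in the frame of tray2 between -0.065 and -0.009 m) or (x of collet_a in the frame of tray3 between -0.028 and 0.028 m and y of collet_a in the frame of tray3 between -0.102 and -0.046 m and x of nut in the frame of tray3 between -0.028 and 0.028 m and y of nut in the frame of tray3 between 0.046 and 0.102 m and x of collet_b in the frame of tray2 between -0.028 and 0.028 m and y of collet_b in the frame of tray2 between -0.065 and -0.009 m and x of setting_ring in the frame of tray2 between -0.028 and 0.028 m and y of setting_ring in the frame of tray2 between 0.009 and 0.065 m) or (x of collet_b in the frame of tray3 between -0.028 and 0.028 m and y of collet_b in the frame of tray3 between 0.046 and 0.102 m and x of nut in the frame of tray3 between -0.028 and 0.028 m and y of nut in the frame of tray3 between -0.102 and -0.046 m and x of collet_a in the frame of tray2 between -0.028 and 0.028 m and y of collet_a in the frame of tray2 between 0.009 and 0.065 m and x of setting_ring in the frame of tray2 between -0.028 and 0.028 m and y of setting_ring in the frame of tray2 between -0.065 and -0.009 m) or (x of collet_b in the frame of tray3 between -0.028 and 0.028 m and y of collet_b in the frame of tray3 between 0.046 and 0.102 m and x of nut in the frame of tray3 between -0.028 and 0.028 m and y of nut in the frame of tray3 between -0.102 and -0.046 m and x of collet_a in the frame of tray2 between -0.028 and 0.028 m and y of collet_a in the frame of tray2 between -0.065 and -0.009 m and x of setting_ring in the frame of tray2 between -0.028 and 0.028 m and y of setting_ring in the frame of tray2 between 0.009 and 0.065 m) or (x of collet_b in the frame of tray3 between -0.028 and 0.028 m and y of collet_b in the frame of tray3 between -0.102 and -0.046 m and x of nut in the frame of tray3 between -0.028 and 0.028 m and y of nut in the frame of tray3 between 0.046 and 0.102 m and x of collet_a in the frame of tray2 between -0.028 and 0.028 m and y of collet_a in the frame of tray2 between 0.009 and 0.065 m and x of setting_ring in the frame of tray2 between -0.028 and 0.028 m and y of setting_ring in the frame of tray2 between -0.065 and -0.009 m) or (x of collet_b in the frame of tray3 between -0.028 and 0.028 m and y of collet_b in the frame of tray3 between -0.102 and -0.046 m and x of nut in the frame of tray3 between -0.028 and 0.028 m and y of nut in the frame of tray3 between 0.046 and 0.102 m and x of collet_a in the frame of tray2 between -0.028 and 0.028 m and y of collet_a in the frame of tray2 between -0.065 and -0.009 m and x of setting_ring in the frame of tray2 between -0.028 and 0.028 m and y of setting_ring in the frame of tray2 between 0.009 and 0.065 m)) and z of each of collet_a, collet_b, nut, flat_block, setting_ring in the frame of tray3 below 0.006 m and angle between each of collet_a, collet_b, nut, flat_block, setting_ring's own z axis and vertical below 0.1 rad and linear speed of each of collet_a, collet_b, nut, flat_block, setting_ring below 0.02 m/s); the robot touches nothing.
It fails at once if The loupe was displaced by more than 20 mm (distance of loupe from where it was at the start of the episode above 0.02 m).
It fails at once if The V-block was displaced by more than 20 mm (distance of v_block from where it was at the start of the episode above 0.02 m).
It also fails if it takes over 106 s, if anything falls off the work surface, if the arm or the gripper's body presses on something with over 40 N, if the wrist force passes 120 N, or if a joint passes its speed limit or range.

## Working session

There is one attempt and no reset: what is moved stays moved. The work goes in short steps, Python scripts to look and compute and a tool call to move; the robot and the scene stay as the last step left them, time stands still between calls to the robot, and variables do not carry over. Pictures are saved under pics/ and viewed, and the job is handed in when it is done.

Besides the shell and the picture viewer there is one more tool, called after "Call:" as a command line: name --argument value ..., lists and objects as JSON in quotes. send_rows: Moves the arm, as the interface text tells. Its arguments: {"type":"object","properties":{"targets":{"type":"array"},"squeeze":{"type":"number"}},"required":["targets"]}

```bash
ls; mkdir -p pics
python3 - <<'E'
from plant import *
import cv2, numpy as np
s=state(); print(s)
for n in ("scene","top","wrist"):
    d=snapshot(n); np.savez(f'{n}0.npz',**d); cv2.imwrite(f'pics/{n}0.png',d['img'][:,:,::-1])
    print(n,d['fx'],d['fy'],d['cx'],d['cy'],d['eye'],np.round(d['attitude'],4).tolist(),d['range_z'].min(),d['range_z'].max())
E
```

```text
pics
{'clock': 0.0, 'joint_pos': array([ 1.05790185e+00,  2.45836626e-01,  1.55900233e+00,  7.95249982e-06,
        1.33869290e+00, -1.74088803e-01]), 'joint_velocities': array([-0.0012651 , -0.00106111,  0.00067437,  0.00110715,  0.00012206,
       -0.00132606]), 'tau': array([-1.80711224e-03, -4.29514289e+01, -3.26122749e+01, -3.66185513e-04,
        5.41212154e-03,  4.74050452e-06]), 'tcp_pos': array([0.21574574, 0.61256657, 0.23017218]), 'ee_rot': array([ 0.26445487,  1.55505699, -0.26733045]), 'ft_force': array([-0.36895152,  0.21351513, -0.35092581]), 'torque': array([-0.00333954, -0.01790924, -0.00370995]), 'grip_width': 0.08572917146183263}
scene 433.7100725107215 433.7100725107215 257.5550044669877 193.11675761148155 [ 0.0719936  -0.59249193  0.4443714 ] [-1.9878, 0.6605, -0.3876] 0.0 2.921656
top 416.5793119355834 416.5793119355834 255.54333327493012 194.02567039106614 [ 0.39010765 -0.00376854  1.02107084] [-2.1592, 2.1394, -0.1595] 0.0 2.012252
wrist 297.3186396354542 297.3186396354542 253.61846773882067 194.57070205230752 [0.14842181 0.63747468 0.37278113] [2.3607, 1.6729, 0.2424] 0.0 1.5119569
```

View pics/scene0.png

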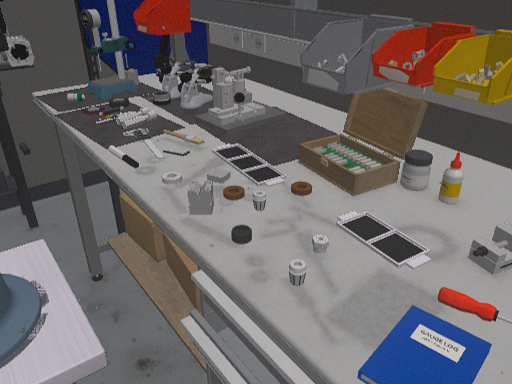

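View pics/top0.png

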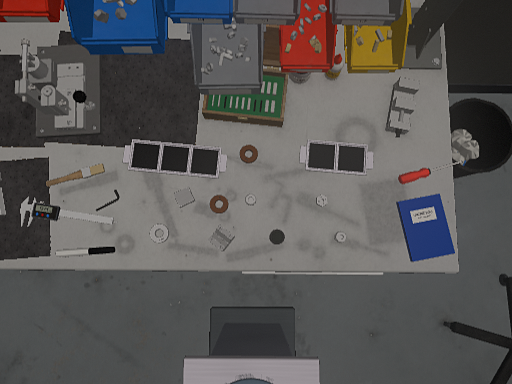

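View pics/wrist0.png

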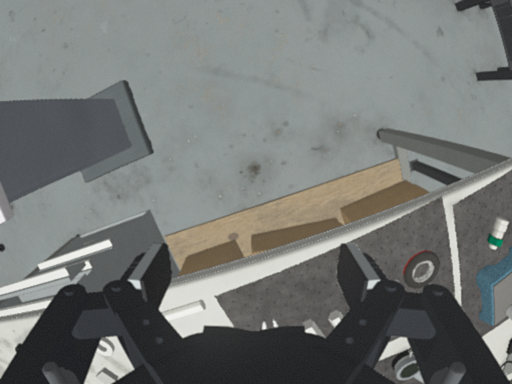

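The scene view shows the collets at about (260,200) and (298,272), and the nut at (320,242). The loupe is at (242,234) and the V-block at (201,197). The setting ring is at (172,178) and the flat block at (219,175), with two brown rings left as decoys. In the top view tray3 is at about (175,160) and tray2 at about (337,157).

```bash
cat > h.py <<'E'
import numpy as np, cv2
from scipy.spatial.transform import Rotation as R
def rot(d): return R.from_rotvec(d['attitude']).as_matrix()
def pts(d):
    h,w=d['range_z'].shape; u,v=np.meshgrid(np.arange(w),np.arange(h)); z=d['range_z']
    c=np.stack([(u-d['cx'])/d['fx']*z,(v-d['cy'])/d['fy']*z,z],-1)
    return c@rot(d).T+d['eye']
def ray(d,u,v,z):
    r=rot(d)@np.array([(u-d['cx'])/d['fx'],(v-d['cy'])/d['fy'],1.]); e=d['eye']
    return e+r*(z-e[2])/r[2]
def proj(d,p):
    c=rot(d).T@(np.array(p)-d['eye']); return c[0]/c[2]*d['fx']+d['cx'],c[1]/c[2]*d['fy']+d['cy']
E
python3 - <<'E'
from h import *
t=dict(np.load('top0.npz')); P=pts(t)
ok=(t['range_z']>0)
z=P[...,2]
b=ok&(P[...,0]>.28)&(P[...,0]<.62)&(abs(P[...,1])<.42)
print('table z',np.median(z[b]))
m=(b&(z>0.007)&(z<.1)).astype(np.uint8)
n,l,st,c=cv2.connectedComponentsWithStats(m)
for i in range(1,n):
    if st[i,4]<12: continue
    q=P[l==i]; print(np.round(c[i]),st[i,4],'min',np.round(q.min(0),3),'max',np.round(q.max(0),3),'med',np.round(np.median(q,0),3))
img=cv2.resize(t['img'][100:260,110:390],None,fx=2.85,fy=2.85,interpolation=cv2.INTER_CUBIC); cv2.imwrite('pics/topz.png',img[:,:,::-1])
s=dict(np.load('scene0.npz'))
img=cv2.resize(s['img'][130:300,150:440],None,fx=2.7,fy=2.7,interpolation=cv2.INTER_CUBIC); cv2.imwrite('pics/scz.png',img[:,:,::-1])
E
```

```text
table z 0.0006974345291544948
[248. 161.] 22 min [ 0.615 -0.001  0.007] max [0.62  0.024 0.017] med [0.618 0.01  0.012]
[335. 168.] 18 min [ 0.593 -0.208  0.007] max [ 0.619 -0.197  0.011] med [ 0.603 -0.205  0.008]
[ 92. 171.] 200 min [0.572 0.367 0.007] max [0.608 0.42  0.016] med [0.59  0.396 0.011]
[133. 169.] 18 min [0.593 0.278 0.007] max [0.601 0.308 0.009] med [0.595 0.294 0.008]
[312. 170.] 16 min [ 0.595 -0.162  0.007] max [ 0.6  -0.13  0.01] med [ 0.598 -0.146  0.009]
[411. 176.] 242 min [ 0.564 -0.42   0.008] max [ 0.601 -0.359  0.028] med [ 0.582 -0.387  0.021]
[184. 197.] 260 min [0.502 0.142 0.007] max [0.549 0.193 0.02 ] med [0.526 0.167 0.015]
[219. 204.] 217 min [0.488 0.061 0.007] max [0.533 0.103 0.017] med [0.51  0.081 0.012]
[250. 200.] 100 min [ 0.506 -0.007  0.025] max [0.53  0.017 0.041] med [0.518 0.005 0.035]
[321. 201.] 108 min [ 0.506 -0.181  0.011] max [ 0.533 -0.154  0.027] med [ 0.519 -0.167  0.023]
[414. 227.] 1380 min [ 0.377 -0.42   0.007] max [ 0.532 -0.355  0.021] med [ 0.461 -0.393  0.015]
[ 96. 218.] 174 min [0.459 0.339 0.007] max [0.486 0.42  0.014] med [0.473 0.379 0.009]
[159. 233.] 227 min [0.417 0.202 0.007] max [0.46  0.246 0.017] med [0.438 0.224 0.013]
[221. 238.] 368 min [0.397 0.043 0.008] max [0.454 0.101 0.058] med [0.426 0.071 0.052]
[277. 237.] 181 min [ 0.415 -0.077  0.009] max [ 0.448 -0.043  0.025] med [ 0.431 -0.06   0.017]
[340. 237.] 109 min [ 0.42  -0.221  0.011] max [ 0.444 -0.196  0.04 ] med [ 0.432 -0.208  0.036]
[ 95. 251.] 276 min [0.384 0.329 0.007] max [0.404 0.42  0.022] med [0.394 0.375 0.016]
```

View pics/topz.png

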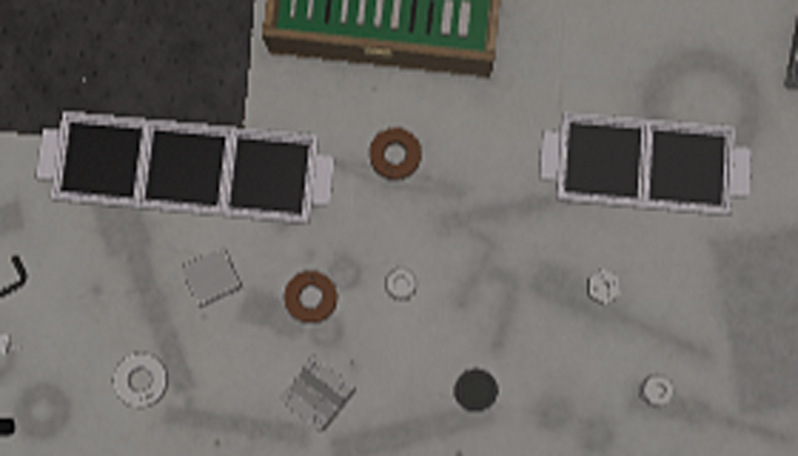

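View pics/scz.png

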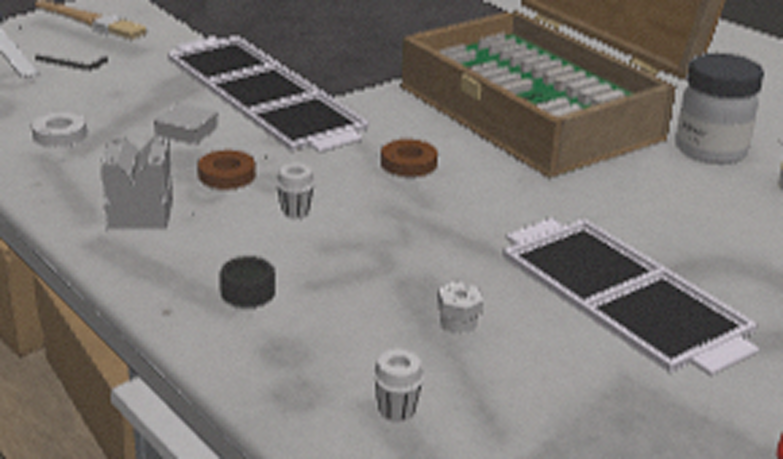

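Run:
```python
from h import *
from plant import state
t=dict(np.load('top0.npz')); s=dict(np.load('scene0.npz'))
ob=dict(colA=(.518,.005,.036),colB=(.432,-.208,.036),nut=(.519,-.167,.023),block=(.526,.167,.015),ring=(.438,.224,.012),V=(.426,.071,.054),loupe=(.431,-.06,.019))
for d,nm in ((t,'top'),(s,'scene')):
    P=pts(d); 
    g=(P[...,0]>.3)&(P[...,0]<.6)&(abs(P[...,1])<.3)&(d['range_z']>0)&(abs(P[...,2])<.006)
    print(nm,'table z',np.median(P[g][:,2]))
    for k,(x,y,h) in ob.items():
        m=(np.hypot(P[...,0]-x,P[...,1]-y)<.04)&(P[...,2]>.006)&(d['range_z']>0)
        zt=np.percentile(P[m][:,2],90); top=m&(P[...,2]>h-.005)
        ys,xs=np.nonzero(top)
        # outline of the top face: enclosing circle in world at height h
        W=np.array([ray(d,a,b,h)[:2] for a,b in zip(xs,ys)],np.float32)
        c,r=cv2.minEnclosingCircle(W); q=cv2.minAreaRect(W*1000)
        print(' ',k,'z90 %.4f'%zt,'circ',np.round(c,4),'r %.4f'%r,'rect c',np.round(q[0],1),'size',np.round(q[1],1),'ang %.1f'%q[2],len(W))
# tray floors: dark regions in top
hsv=cv2.cvtColor(t['img'],cv2.COLOR_RGB2HSV); dk=(hsv[...,2]<60).astype(np.uint8)
n,l,st,c=cv2.connectedComponentsWithStats(dk,connectivity=4)
for nm,d in (('top',t),('scene',s)):
  g=cv2.cvtColor(d['img'],cv2.COLOR_RGB2GRAY)
  n,l,st,c=cv2.connectedComponentsWithStats((g<60).astype(np.uint8),connectivity=4)
  for i in range(1,n):
    if 150<st[i,4]<1500:
        cs,_=cv2.findContours((l==i).astype(np.uint8),cv2.RETR_EXTERNAL,cv2.CHAIN_APPROX_NONE)
        W=np.array([ray(d,a,b,.003)[:2] for a,b in cs[0][:,0]],np.float32)*1000
        q=cv2.minAreaRect(W)
        if 45<min(q[1]) and max(q[1])<90: print(nm,np.round(c[i]),'center mm',np.round(q[0],1),np.round(q[1],1),'%.1f'%q[2])
st=state(); M=R.from_rotvec(st['ee_rot']).as_matrix(); print(np.round(M,3))
```

```text
top table z 0.00043734387625316007
  colA z90 0.0380 circ [0.5186 0.0048] r 0.0133 rect c [517.7   5.1] size [24.  23.9] ang 0.6 85
  colB z90 0.0377 circ [ 0.4317 -0.2081] r 0.0129 rect c [ 431.9 -207.9] size [23.5 23.8] ang 0.5 87
  nut z90 0.0253 circ [ 0.5198 -0.1676] r 0.0146 rect c [ 519.9 -167.6] size [24.8 27.4] ang 27.0 96
  block z90 0.0174 circ [0.5263 0.1673] r 0.0269 rect c [525.7 167.4] size [37.7 39.9] ang 27.6 254
  ring z90 0.0146 circ [0.4378 0.2241] r 0.0231 rect c [438.5 223.9] size [43.5 43.4] ang 2.2 227
  V z90 0.0559 circ [0.4255 0.072 ] r 0.0293 rect c [426.2  71.9] size [41.9 43.9] ang 52.9 263
  loupe z90 0.0206 circ [ 0.4315 -0.0595] r 0.0180 rect c [431.2 -60.3] size [33.4 33.6] ang 0.5 160
scene table z -0.0007398209990278071
  colA z90 0.0352 circ [0.5156 0.0009] r 0.0154 rect c [515.7   0.9] size [28.3 23.5] ang 53.0 77
  colB z90 0.0355 circ [ 0.4287 -0.211 ] r 0.0149 rect c [ 428.9 -210.7] size [29. 24.] ang 36.3 153
  nut z90 0.0229 circ [ 0.5175 -0.1702] r 0.0160 rect c [ 516.8 -169.5] size [29.4 27. ] ang 53.1 141
  block z90 0.0151 circ [0.5213 0
[... 381 characters left out ...]
enter mm [631.2 268.7] [63.3 61.4] 85.0
top [321. 156.] center mm [ 635.6 -172. ] [62.8 60.9] 85.5
top [175. 158.] center mm [625. 195.] [63.2 60.9] 85.3
top [351. 158.] center mm [ 629.7 -245.8] [62.9 61. ] 85.4
top [204. 161.] center mm [618.7 120.9] [62.7 60.9] 85.3
scene [231. 152.] center mm [630.9 273. ] [50.8 58.2] 85.6
scene [417. 161.] center mm [968.4 -44.3] [65.  63.5] 29.4
scene [246. 162.] center mm [624.8 198.4] [53.3 59.3] 85.0
scene [262. 174.] center mm [617.9 124.4] [55.  58.3] 85.1
scene [366. 227.] center mm [ 634.6 -169.9] [60.6 59.6] 85.5
scene [397. 247.] center mm [ 628.7 -244.2] [61.7 59.9] 85.4
[[-0.001  0.332  0.943]
 [-0.001  0.943 -0.332]
 [-1.    -0.001 -0.   ]]
```

Both views agree to 3–4 mm in xy, with heights correct to within 2 mm. The compartment pitch comes out at 74 mm, tilted about 5°. Next I'll look closer at the nut's flats and write the move helper.

```bash
cat > mv.py <<'E'
import sys,numpy as np
from plant import state
from scipy.spatial.transform import Rotation as R
def des(phi):
    p=np.radians(phi); y=np.array([np.cos(p),np.sin(p),0]); x=np.array([0,0,-1.]); return np.stack([x,y,np.cross(x,y)],1)
def go(x,y,z,phi,s=None):
    s=s or state(); M=R.from_rotvec(s['ee_rot']).as_matrix()
    d=M.T@(np.array([x,y,z])-s['tcp_pos'])*1000
    r=R.from_matrix(M.T@des(phi)).as_rotvec()
    n=max(np.linalg.norm(d)/41.7,np.degrees(np.linalg.norm(r))/7.16)
    print('shift',np.round(d,1),'turn',np.round(r,3),'rows>=%.1f'%n)
if __name__=='__main__':
    s=state(); print('t %.2f'%s['clock'],np.round(s['tcp_pos'],4),'F',np.round(s['ft_force'],1),'w %.4f'%s['grip_width'],'j',np.round(s['joint_pos'],2))
    a=[float(v) for v in sys.argv[1:]]
    if a: go(*a,s=s)
E
python3 mv.py .437 .223 .12 27
python3 - <<'E'
from h import *
t=dict(np.load('top0.npz')); s=dict(np.load('scene0.npz'))
a=cv2.resize(t['img'][185:215,305:337],(512,480),interpolation=cv2.INTER_CUBIC); cv2.imwrite('pics/nut.png',a[:,:,::-1])
P=pts(t); print(np.round(P[95:135:5,260],3)); print(np.round(P[95:135:5,230],3))
E
```

```text
t 0.15 [0.2158 0.6127 0.2304] F [ 1.  -0.2 -1. ] w 0.0855 j [ 1.06  0.25  1.56  0.    1.34 -0.17]
shift [ 110.8 -293.8  338.1] turn [0.761 0.    0.002] rows>=11.1
[[ 0.782 -0.017  0.032]
 [ 0.769 -0.017  0.031]
 [ 0.754 -0.017  0.036]
 [ 0.742 -0.017  0.033]
 [ 0.731 -0.017  0.03 ]
 [ 0.714 -0.017  0.041]
 [ 0.713 -0.018  0.004]
 [ 0.701 -0.018 -0.   ]]
[[ 0.782  0.058  0.03 ]
 [ 0.766  0.057  0.038]
 [ 0.753  0.057  0.037]
 [ 0.743  0.057  0.03 ]
 [ 0.722  0.056  0.051]
 [ 0.722  0.058  0.015]
 [ 0.715  0.058 -0.003]
 [ 0.7    0.058  0.001]]
```

View pics/nut.png

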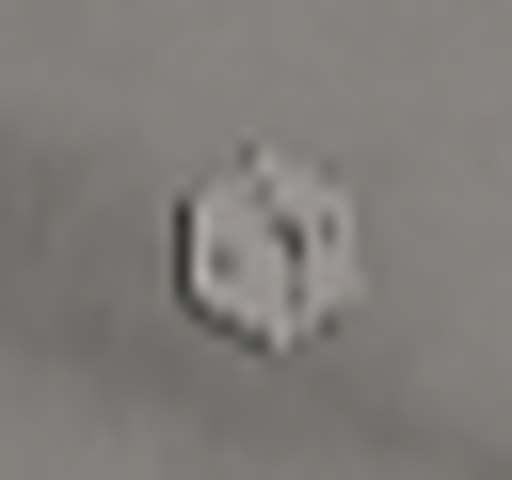

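The top view shows a hexagon with corners at (260,150) and (275,345), so its flats face about −26°, 34° and 94°. I'll start with the setting ring.

Call:
send_rows --targets '[[[110,-294,338,0.76,0,0,-1],[110,-294,338,0.76,0,0,-1],[110,-294,338,0.76,0,0,-1],[110,-294,338,0.76,0,0,-1],[110,-294,338,0.76,0,0,-1],[110,-294,338,0.76,0,0,-1],[110,-294,338,0.76,0,0,-1],[110,-294,338,0.76,0,0,-1]]]' --squeeze 40

```text
clock: 0.82
tcp_pos: [0.3761, 0.3297, 0.1513]
ee_rot: [0.855, 1.396, -0.855]
ft_force: [0.1, 0.6, 0.1]
grip_width: 0.0857
```

```bash
python3 mv.py .437 .223 .12 27
```

```text
t 0.82 [0.3761 0.3297 0.1513] F [0.1 0.6 0.1] w 0.0857 j [ 0.49 -0.02  2.   -0.    1.16  0.02]
shift [ 31.3   5.7 122.7] turn [ 0.001  0.    -0.   ] rows>=3.0
```

Call:
send_rows --targets '[[[31,5,110,0,0,0,-1],[31,5,110,0,0,0,-1],[31,5,110,0,0,0,-1],[31,5,110,0,0,0,-1],[31,5,110,0,0,0,-1]]]'

```text
clock: 1.23
tcp_pos: [0.4304, 0.2346, 0.1202]
ee_rot: [0.857, 1.396, -0.858]
ft_force: [-0.2, 1.0, 0.3]
grip_width: 0.0853
```

```bash
python3 mv.py .437 .223 .003 27
python3 - <<'E'
from plant import *
import cv2,numpy as np
d=snapshot('wrist'); np.savez('w1.npz',**d); cv2.imwrite('pics/w1.png',d['img'][:,:,::-1])
E
```

```text
t 1.23 [0.4304 0.2346 0.1202] F [-0.2  1.   0.3] w 0.0853 j [ 0.27  0.    2.04  0.    1.1  -0.2 ]
shift [117.2   0.9  13.4] turn [-0.003 -0.001  0.001] rows>=2.8
```

View pics/w1.png

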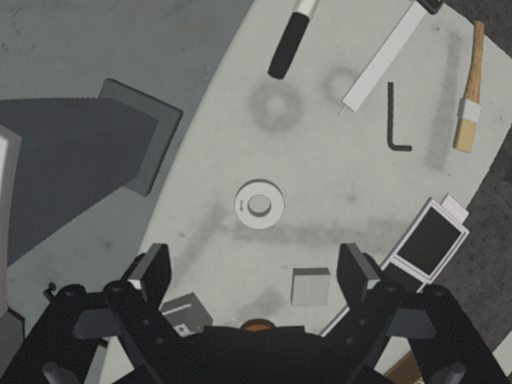

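```bash
cat >> h.py <<'E'
def wray(d,u,v,z):
    a,b=(u-d['cx'])/d['fx'],(v-d['cy'])/d['fy']; th=np.hypot(a,b); k=np.sin(th)/th if th>1e-9 else 1
    r=rot(d)@np.array([a*k,b*k,np.cos(th)]); e=d['eye']; return e+r*(z-e[2])/r[2]
def wproj(d,p):
    c=rot(d).T@(np.array(p)-d['eye']); r=np.hypot(c[0],c[1]); th=np.arctan2(r,c[2]); return d['cx']+d['fx']*th*c[0]/r,d['cy']+d['fy']*th*c[1]/r
E
python3 - <<'E'
from h import *
d=dict(np.load('w1.npz')); print(d['eye'],rot(d)[:,2])
print(wray(d,259,205,.012), wproj(d,(.437,.223,.012)),wproj(d,(.43,.2346,.12)), wray(d,310,287,.015))
E
```

```text
[0.3989987  0.30012302 0.26269037] [ 0.12823133 -0.2563339  -0.9580447 ]
[0.44120451 0.22657728 0.012     ] (np.float64(252.9686866308826), np.float64(206.3674799277547)) (np.float64(250.34315021032018), np.float64(247.84091368507782)) [0.52680646 0.17285697 0.015     ]
```

The wrist view shows the ring at (259,205), which gives (0.441, 0.227). That fits the other two views, so I'll descend and grip.

Call:
send_rows --targets '[[[40,3,12,0,0,0,-1],[80,3,12,0,0,0,-1],[105,3,12,0,0,0,-1],[116,3,12,0,0,0,-1],[116,3,12,0,0,0,-1],[116,3,12,0,0,0,1],[116,3,12,0,0,0,1],[116,3,12,0,0,0,1]]]'

```text
clock: 1.95
tcp_pos: [0.4401, 0.2273, 0.0069]
ee_rot: [0.857, 1.393, -0.851]
ft_force: [0.4, 0.0, 0.2]
grip_width: 0.0515
```

Call:
send_rows --targets '[[[0,0,0,0,0,0,1],[0,0,0,0,0,0,1],[0,0,0,0,0,0,1],[0,0,0,0,0,0,1]]]'

```text
clock: 2.28
tcp_pos: [0.4398, 0.2271, 0.0071]
ee_rot: [0.856, 1.395, -0.853]
ft_force: [-3.0, 0.4, 8.6]
grip_width: 0.0406
```

```bash
python3 mv.py .437 .223 .003 27
python3 - <<'E'
from plant import *
import cv2,numpy as np
d=snapshot('wrist'); cv2.imwrite('pics/w2.png',d['img'][:,:,::-1])
d=snapshot('scene'); cv2.imwrite('pics/s2.png',cv2.resize(d['img'][90:240,90:290],(800,600),interpolation=cv2.INTER_CUBIC)[:,:,::-1])
E
```

```text
t 2.28 [0.4398 0.2271 0.0071] F [-3.   0.4  8.6] w 0.0406 j [ 0.25  0.22  2.06  0.    0.86 -0.23]
shift [ 4.  -4.3  2.4] turn [ 0.001  0.    -0.003] rows>=0.2
```

View pics/w2.png

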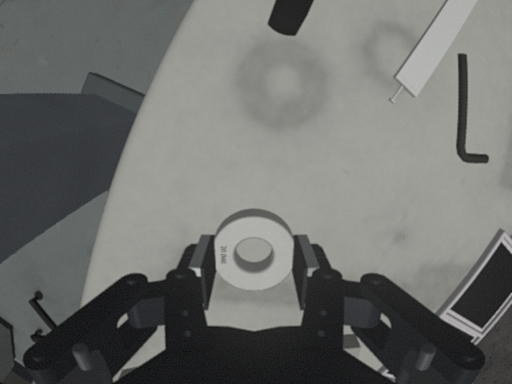

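View pics/s2.png

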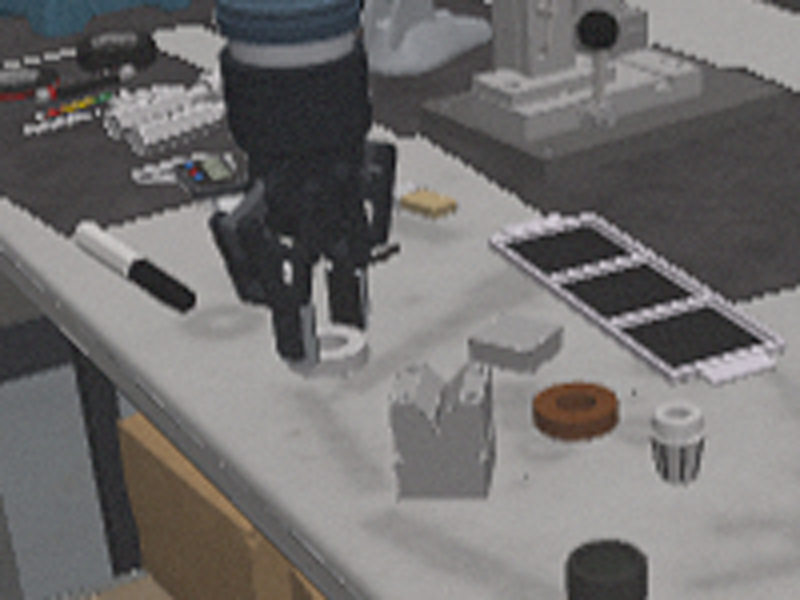

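Opening is 40.6 mm against an expected 45 mm. The wrist view shows the ring at (254,250) between the pads. I'll test it with a small lift.

Call:
send_rows --targets '[[[-15,0,0,0,0,0,1],[-30,0,0,0,0,0,1],[-30,0,0,0,0,0,1],[-30,0,0,0,0,0,1]]]'

```text
clock: 2.72
tcp_pos: [0.4394, 0.2268, 0.036]
ee_rot: [0.856, 1.394, -0.853]
ft_force: [-0.3, -0.6, -1.8]
grip_width: 0.0402
```

```bash
python3 mv.py
python3 - <<'E'
from plant import *
import cv2,numpy as np
d=snapshot('wrist'); cv2.imwrite('pics/w3.png',cv2.resize(d['img'][180:330,150:350],(800,600))[:,:,::-1])
d=snapshot('scene'); cv2.imwrite('pics/s3.png',cv2.resize(d['img'][120:195,130:230],(800,600),interpolation=cv2.INTER_CUBIC)[:,:,::-1])
E
```

```text
t 2.72 [0.4394 0.2268 0.036 ] F [-0.3 -0.6 -1.8] w 0.0402 j [ 0.25  0.16  2.06 -0.    0.92 -0.23]
```

View pics/w3.png

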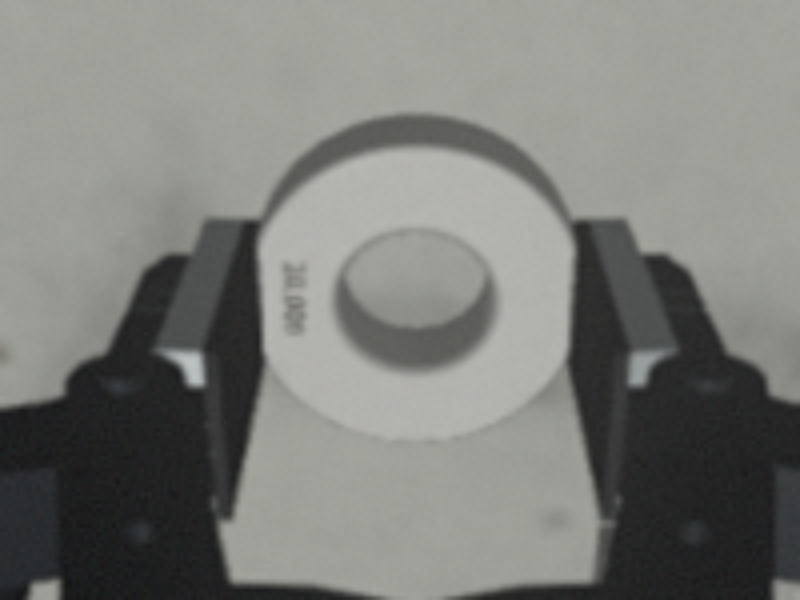

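View pics/s3.png

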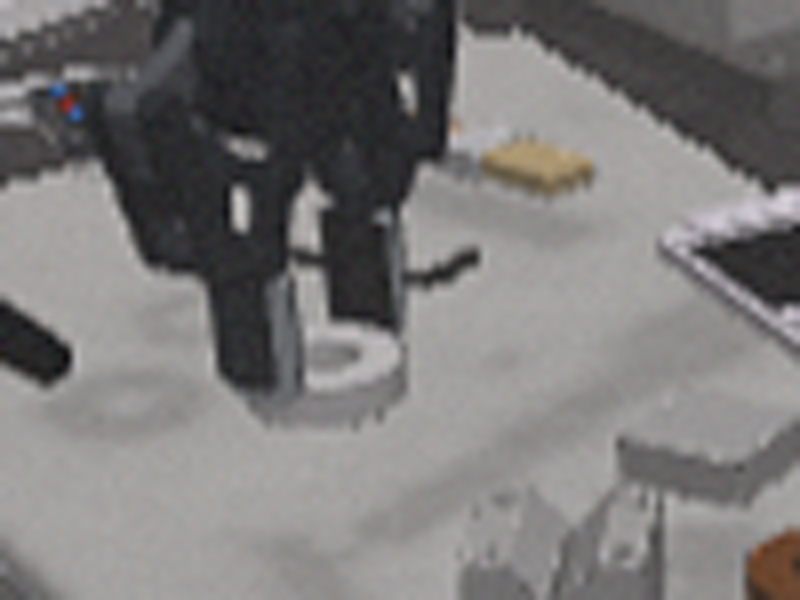

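The ring is held flat and centred, with the pads overlapping it slightly. The lift worked. On to tray2.

```bash
python3 mv.py .6345 -.171 .12 -4.8
```

```text
t 2.82 [0.438  0.2264 0.0344] F [ 0.8  0.3 -1.5] w 0.0402 j [ 0.25  0.17  2.06  0.    0.92 -0.23]
shift [-85.6  -5.6 443.3] turn [0.556 0.    0.001] rows>=10.8
```

Call:
send_rows --targets '[[[-40,0,0,0,0,0,1],[-80,0,10,0,0,0,1],[-85,-1,50,0.1,0,0,1],[-85,-2,90,0.2,0,0,1],[-85,-3,130,0.3,0,0,1],[-85,-3,170,0.4,0,0,1],[-85,-4,210,0.5,0,0,1],[-85,-4,240,0.556,0,0,1]]]'

```text
clock: 3.48
tcp_pos: [0.5443, 0.0081, 0.1188]
ee_rot: [1.274, 1.166, -1.276]
ft_force: [-0.4, 0.3, -0.6]
grip_width: 0.0406
```

Call:
send_rows --targets '[[[0,0,0,0,0,0,1],[0,0,0,0,0,0,1]]]'

```text
clock: 3.65
tcp_pos: [0.5438, 0.0096, 0.1187]
ee_rot: [1.272, 1.169, -1.274]
ft_force: [-0.1, -0.4, -1.5]
grip_width: 0.04
```

```bash
python3 mv.py .6345 -.171 .12 -4.8
```

```text
t 3.65 [0.5438 0.0096 0.1187] F [-0.1 -0.4 -1.5] w 0.0400 j [-0.19  0.13  1.91  0.    1.1  -0.1 ]
shift [ -1.6 106.  172.1] turn [-0.003 -0.     0.002] rows>=4.8
```

Call:
send_rows --targets '[[[-2,21,34,0,0,0,1],[-2,42,68,0,0,0,1],[-2,63,102,0,0,0,1],[-2,84,136,0,0,0,1],[-2,106,172,0,0,0,1],[-2,106,172,0,0,0,1],[-2,106,172,0,0,0,1],[-2,106,172,0,0,0,1]]]'

```text
clock: 4.32
tcp_pos: [0.6342, -0.1677, 0.1204]
ee_rot: [1.27, 1.172, -1.271]
ft_force: [0.4, 0.6, -2.1]
grip_width: 0.0404
```

```bash
cat > look.py <<'E'
import sys,numpy as np,cv2
from plant import snapshot
n,k=sys.argv[1:3]; d=snapshot(n); np.savez(k+'.npz',**d); im=d['img']
if len(sys.argv)>3:
    a,b,c,e=map(int,sys.argv[3:7]); im=im[b:e,a:c]; f=min(800/(c-a),600/(e-b)); im=cv2.resize(im,None,fx=f,fy=f,interpolation=cv2.INTER_CUBIC)
cv2.imwrite(f'pics/{k}.png',im[:,:,::-1])
E
python3 mv.py .6345 -.171 .010 -4.8; python3 look.py wrist w4
```

```text
t 4.32 [ 0.6342 -0.1677  0.1204] F [ 0.4  0.6 -2.1] w 0.0404 j [-0.43  0.37  1.61  0.    1.16 -0.35]
shift [110.4   0.8   3.4] turn [ 0.001 -0.001  0.003] rows>=2.6
```

View pics/w4.png

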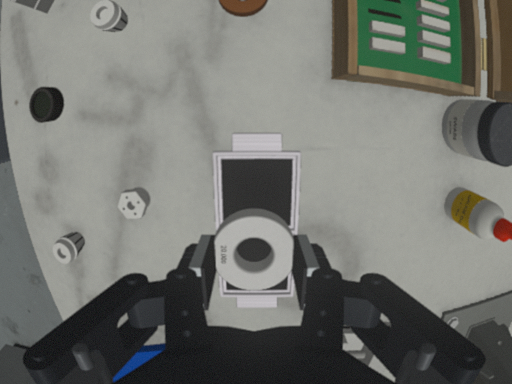

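Run:
```python
from h import *
d=dict(np.load('w4.npz'))
print(wproj(d,(.635,-.1715,.003)),wproj(d,(.6295,-.2455,.003)))
for u,v in ((222,158),(296,158)): print(wray(d,u,v,.003))
```

```text
(np.float64(253.55967466100904), np.float64(193.95876566125236)) (np.float64(254.15218840445024), np.float64(264.96064356347296))
[ 0.60979618 -0.13602195  0.003     ]
[ 0.67539542 -0.14129186  0.003     ]
```

```bash
python3 look.py scene s4 300 110 460 230
python3 - <<'E'
from h import *
d=dict(np.load('s4.npz')); P=pts(d); img=d['img']
m=(np.hypot(P[...,0]-.634,P[...,1]+.168)<.065)&(P[...,2]>.05)&(P[...,2]<.22)
g=cv2.cvtColor(img,cv2.COLOR_RGB2GRAY)
dk=m&(g<70); br=m&(g>=110)
for n,q in(('dark',dk),('bright',br)):
    Q=P[q]; print(n,len(Q),'z pct',np.round(np.percentile(Q[:,2],[0,1,3,5,10,50]),4))
# columns along x: lowest z per x-bin
for x in np.arange(.575,.70,.006):
    q=dk&(abs(P[...,0]-x)<.003); q2=br&(abs(P[...,0]-x)<.003)
    print(round(x,3), q.sum(), np.round(np.percentile(P[q][:,2],3),4) if q.sum() else '', q2.sum(), np.round(np.percentile(P[q2][:,2],[3,97]),4) if q2.sum() else '')
E
```

```text
dark 1958 z pct [0.126  0.1294 0.1337 0.1367 0.1458 0.1892]
bright 319 z pct [0.1122 0.1135 0.1142 0.1147 0.116  0.1243]
0.575 132 0.1804 0 
0.581 128 0.1702 1 [0.1688 0.1688]
0.587 47 0.1685 0 
0.593 15 0.1629 0 
0.599 209 0.1309 1 [0.1313 0.1313]
0.605 226 0.1361 18 [0.1257 0.1583]
0.611 153 0.141 41 [0.1141 0.1544]
0.617 43 0.1901 43 [0.1133 0.126 ]
0.623 5 0.2118 35 [0.1135 0.1259]
0.629 18 0.1948 28 [0.1137 0.1254]
0.635 38 0.1966 38 [0.1146 0.1258]
0.641 79 0.1941 51 [0.1154 0.1258]
0.647 101 0.1424 27 [0.1228 0.1258]
0.653 323 0.129 22 [0.1242 0.1565]
0.659 64 0.1604 13 [0.1249 0.1589]
0.665 19 0.1396 1 [0.1441 0.1441]
0.671 28 0.1677 0 
0.677 107 0.1713 0 
0.683 106 0.1781 0 
0.689 55 0.1853 0 
0.695 15 0.2017 0
```

View pics/s4.png

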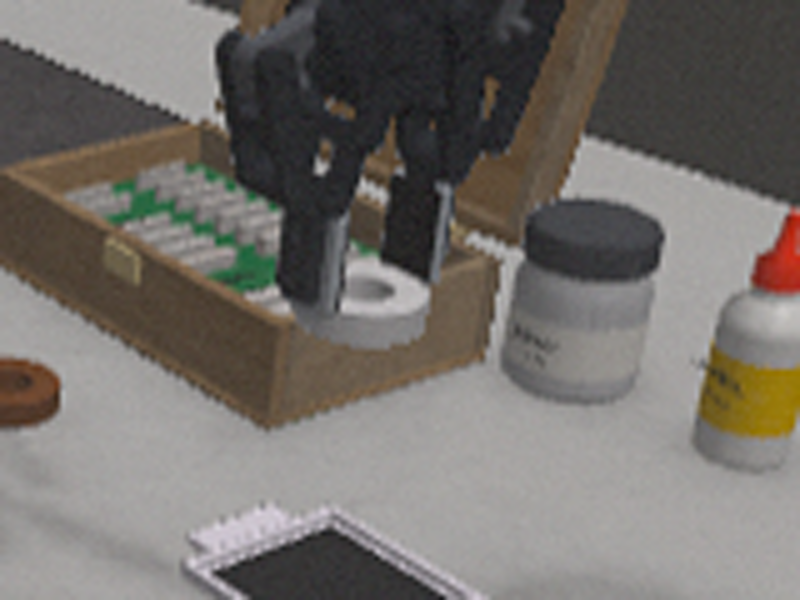

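The ring spans z 0.1135–0.126 and the fingertips are at about 0.122. With TCP at 10 mm the ring should sit on the floor and the tips should clear the walls.

Call:
send_rows --targets '[[[35,3,3,0,0,0,1],[70,3,3,0,0,0,1],[95,3,3,0,0,0,1],[103,3,3,0,0,0,1],[107,3,3,0,0,0,1],[107,3,3,0,0,0,1],[107,3,3,0,0,0,1]]]'

```text
clock: 5.0
tcp_pos: [0.6392, -0.1727, 0.0169]
ee_rot: [1.271, 1.165, -1.269]
ft_force: [0.6, 0.3, -0.5]
grip_width: 0.0404
```

```bash
python3 mv.py .637 -.171 .010 -4.8
```

```text
t 5.00 [ 0.6392 -0.1727  0.0169] F [ 0.6  0.3 -0.5] w 0.0404 j [-0.43  0.53  1.62  0.    0.99 -0.35]
shift [ 6.9 -2.4 -1.5] turn [ 0.     0.001 -0.003] rows>=0.2
```

Call:
send_rows --targets '[[[3,-1,0,0,0,0,1],[4,-1,0,0,0,0,1],[4,-1,0,0,0,0,1],[4,-1,0,0,0,0,1]]]'

```text
clock: 5.33
tcp_pos: [0.6371, -0.1727, 0.0114]
ee_rot: [1.271, 1.167, -1.27]
ft_force: [0.6, -0.1, -1.3]
grip_width: 0.0403
```

Call:
send_rows --targets '[[[1.5,0,0,0,0,0,1],[1.5,0,0,0,0,0,1],[1.5,0,0,0,0,0,0.2],[1.5,0,0,0,0,0,-0.4],[1.5,0,0,0,0,0,-0.7],[0,0,0,0,0,0,-1],[-20,0,0,0,0,0,-1],[-50,0,0,0,0,0,-1]]]'

```text
clock: 6.0
tcp_pos: [0.6341, -0.1713, 0.0574]
ee_rot: [1.27, 1.176, -1.275]
ft_force: [0.1, 0.2, -0.9]
grip_width: 0.0856
```

Call:
send_rows --targets '[[[-40,0,0,0,0,0,-1],[-65,0,0,0,0,0,-1],[-65,0,0,0,0,0,-1],[-65,0,0,0,0,0,-1]]]'

```text
clock: 6.33
tcp_pos: [0.6382, -0.1731, 0.1282]
ee_rot: [1.271, 1.164, -1.268]
ft_force: [-0.1, -0.2, -0.7]
grip_width: 0.0857
```

```bash
python3 mv.py .519 -.168 .12 -25.6; python3 look.py wrist w5;python3 look.py scene s5 270 170 480 300
```

```text
t 6.33 [ 0.6382 -0.1731  0.1282] F [-0.1 -0.2 -0.7] w 0.0857 j [-0.44  0.37  1.6   0.    1.17 -0.35]
shift [   7.7 -119.2    4.9] turn [ 0.363  0.001 -0.005] rows>=2.9
```

View pics/w5.png

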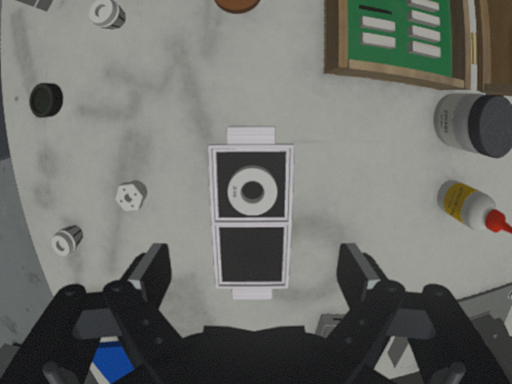

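View pics/s5.png

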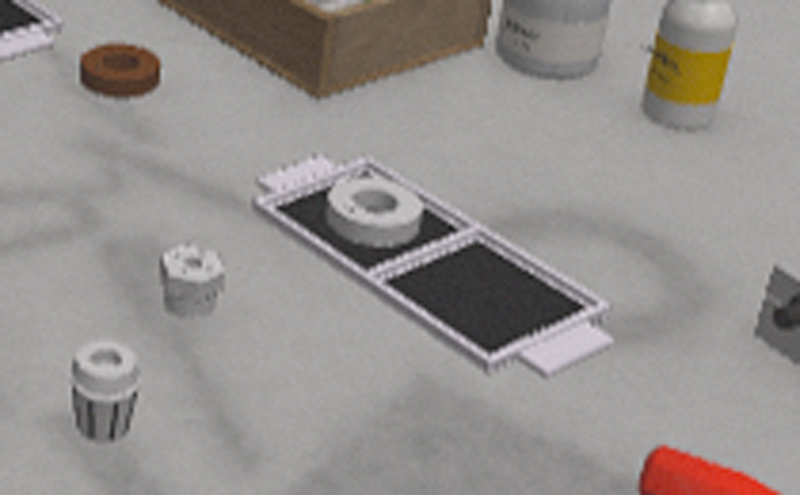

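The ring lies flat in the middle of tray2's inner compartment at wrist pixel (253,190). Next is the nut.

Call:
send_rows --targets '[[[8,-40,2,0.12,0,0,-1],[8,-80,4,0.24,0,0,-1],[8,-119,5,0.363,0,0,-1],[8,-119,5,0.363,0,0,-1],[8,-119,5,0.363,0,0,-1],[8,-119,5,0.363,0,0,-1]]]'

```text
clock: 6.93
tcp_pos: [0.5176, -0.1674, 0.117]
ee_rot: [1.53, 0.965, -1.531]
ft_force: [0.5, -0.3, -0.2]
grip_width: 0.085
```

```bash
python3 mv.py .519 -.168 .006 -25.6; python3 look.py wrist w6 170 130 330 250
python3 - <<'E'
from h import *
d=dict(np.load('w6.npz')); print(wproj(d,(.519,-.168,.023)))
g=cv2.cvtColor(d['img'],cv2.COLOR_RGB2GRAY)
E
```

```text
t 6.93 [ 0.5176 -0.1674  0.117 ] F [ 0.5 -0.3 -0.2] w 0.0850 j [-0.52  0.14  1.91  0.    1.1  -0.07]
shift [ 1.109e+02  1.600e+00 -1.000e-01] turn [ 0.    -0.     0.001] rows>=2.7
(np.float64(254.0843728638297), np.float64(198.02125200228846))
```

View pics/w6.png

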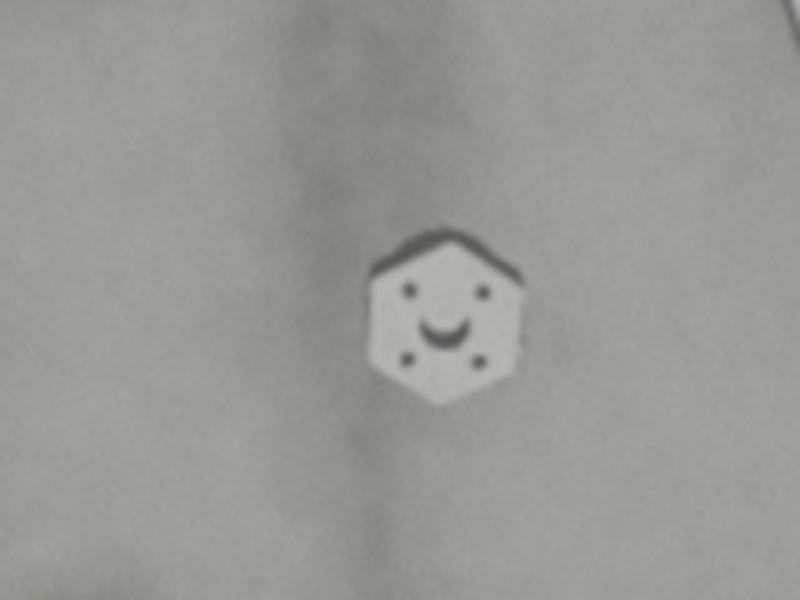

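```bash
python3 - <<'E'
from h import *
d=dict(np.load('w6.npz')); print(wray(d,259,194.4,.023));
E
python3 mv.py .521 -.166 .005 -27.5
```

```text
[ 0.52403931 -0.16691815  0.023     ]
t 6.98 [ 0.5186 -0.1678  0.1176] F [-0.3 -0.   1.2] w 0.0852 j [-0.52  0.14  1.91  0.    1.1  -0.07]
shift [112.6   1.4  -2.7] turn [ 0.033 -0.    -0.   ] rows>=2.7
```

Call:
send_rows --targets '[[[40,1,-3,0.033,0,0,-1],[80,1,-3,0.033,0,0,-1],[105,1,-3,0.033,0,0,-1],[112,1,-3,0.033,0,0,-1],[112,1,-3,0.033,0,0,-1],[112,1,-3,0.033,0,0,1],[112,1,-3,0.033,0,0,1],[112,1,-3,0.033,0,0,1]]]'

```text
clock: 7.65
tcp_pos: [0.522, -0.1662, 0.0081]
ee_rot: [1.554, 0.939, -1.55]
ft_force: [-0.2, -0.3, -0.2]
grip_width: 0.0519
```

Call:
send_rows --targets '[[[0,0,0,0,0,0,1],[0,0,0,0,0,0,1],[0,0,0,0,0,0,1],[0,0,0,0,0,0,1],[0,0,0,0,0,0,1]]]'

```text
clock: 8.07
tcp_pos: [0.5212, -0.1658, 0.0075]
ee_rot: [1.554, 0.94, -1.552]
ft_force: [-0.9, 0.4, 6.0]
grip_width: 0.0277
```

```bash
python3 mv.py; python3 look.py wrist w7 150 180 350 330
```

```text
t 8.07 [ 0.5212 -0.1658  0.0075] F [-0.9  0.4  6. ] w 0.0277 j [-0.52  0.33  1.93  0.    0.89 -0.04]
```

View pics/w7.png

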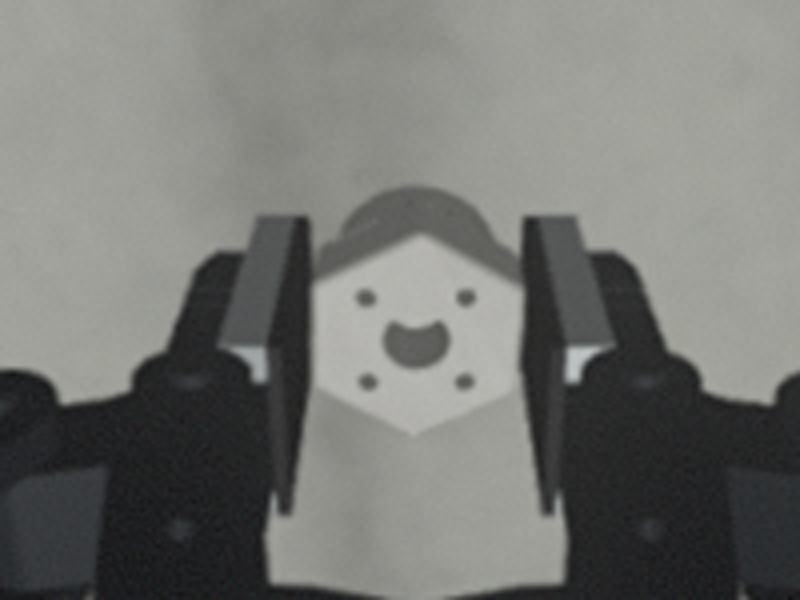

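The nut is gripped on its flats, opening 27.7 mm. I'll carry it to tray3's near-end compartment.

Call:
send_rows --targets '[[[-40,0,0,0,0,0,1],[-80,0,0,0,0,0,1],[-115,0,0,0,0,0,1],[-115,0,0,0,0,0,1],[-115,0,0,0,0,0,1]]]'

```text
clock: 8.53
tcp_pos: [0.5217, -0.1662, 0.1239]
ee_rot: [1.555, 0.937, -1.549]
ft_force: [-0.9, -0.3, -1.7]
grip_width: 0.0275
```

```bash
python3 mv.py .620 .122 .12 -4.8
```

```text
t 8.53 [ 0.5217 -0.1662  0.1239] F [-0.9 -0.3 -1.7] w 0.0275 j [-0.52  0.13  1.9   0.    1.1  -0.04]
shift [   3.5  -45.9 -301. ] turn [-0.396  0.001 -0.006] rows>=7.3
```

Call:
send_rows --targets '[[[0,-6,-40,-0.05,0,0,1],[0,-12,-80,-0.1,0,0,1],[0,-18,-120,-0.16,0,0,1],[0,-24,-160,-0.21,0,0,1],[0,-31,-200,-0.26,0,0,1],[0,-37,-240,-0.32,0,0,1],[0,-43,-280,-0.37,0,0,1],[0,-46,-301,-0.396,0,0,1]]]'

```text
clock: 9.2
tcp_pos: [0.6174, 0.1269, 0.1185]
ee_rot: [1.266, 1.174, -1.269]
ft_force: [-0.6, 0.2, -0.1]
grip_width: 0.0276
```

Call:
send_rows --targets '[[[0,0,0,0,0,0,1],[0,0,0,0,0,0,1],[0,0,0,0,0,0,1]]]'

```text
clock: 9.45
tcp_pos: [0.617, 0.1224, 0.119]
ee_rot: [1.269, 1.17, -1.274]
ft_force: [0.5, -0.8, -0.6]
grip_width: 0.0278
```

```bash
python3 mv.py .620 .122 .012 -4.8;  python3 look.py wrist w8
```

```text
t 9.45 [0.617  0.1224 0.119 ] F [ 0.5 -0.8 -0.6] w 0.0278 j [ 0.02  0.32  1.69 -0.    1.14  0.1 ]
shift [1.07e+02 3.30e+00 1.00e-01] turn [-0.001  0.001  0.003] rows>=2.6
```

View pics/w8.png

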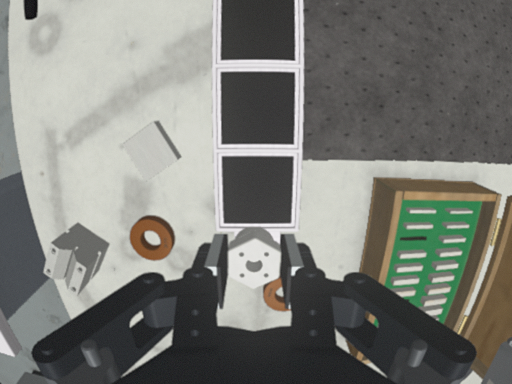

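Run:
```python
from h import *
d=dict(np.load('w8.npz'))
for u,v in ((259,190),(259,107)): print(wray(d,u,v,.003))
```

```text
[0.62293312 0.12217643 0.003     ]
[0.6288781  0.19597628 0.003     ]
```

Call:
send_rows --targets '[[[35,4,0,0,0,0,1],[70,4,0,0,0,0,1],[95,4,0,0,0,0,1],[104,4,0,0,0,0,1],[106,4,0,0,0,0,1],[106,4,0,0,0,0,1],[106,4,0,0,0,0,1],[106,4,0,0,0,0,1]]]'

```text
clock: 10.17
tcp_pos: [0.624, 0.1225, 0.0172]
ee_rot: [1.273, 1.165, -1.268]
ft_force: [0.4, -1.0, -0.6]
grip_width: 0.0279
```

Call:
send_rows --targets '[[[0,0,0,0,0,0,1],[0,0,0,0,0,0,1],[0,0,0,0,0,0,1]]]'

```text
clock: 10.42
tcp_pos: [0.6227, 0.1227, 0.0156]
ee_rot: [1.271, 1.167, -1.27]
ft_force: [-0.2, 1.5, -1.0]
grip_width: 0.0277
```

Call:
send_rows --targets '[[[2,0,0,0,0,0,1],[4,0,0,0,0,0,1],[4,0,0,0,0,0,1],[4,0,0,0,0,0,1],[4,0,0,0,0,0,1]]]'

```text
clock: 10.83
tcp_pos: [0.6221, 0.1226, 0.0106]
ee_rot: [1.271, 1.169, -1.271]
ft_force: [0.5, 0.8, -0.3]
grip_width: 0.0276
```

Call:
send_rows --targets '[[[0.5,0,0,0,0,0,0.4],[0.5,0,0,0,0,0,0],[0.5,0,0,0,0,0,-0.4],[0,0,0,0,0,0,-0.6],[0,0,0,0,0,0,-0.6],[-20,0,0,0,0,0,-0.6],[-50,0,0,0,0,0,-0.8],[-90,0,0,0,0,0,-1]]]'

```text
clock: 11.5
tcp_pos: [0.6197, 0.1225, 0.0985]
ee_rot: [1.267, 1.173, -1.276]
ft_force: [1.0, -0.3, 0.7]
grip_width: 0.0849
```

Call:
send_rows --targets '[[[-20,0,0,0,0,0,-1],[-20,0,0,0,0,0,-1],[-20,0,0,0,0,0,-1]]]'

```text
clock: 11.75
tcp_pos: [0.6233, 0.1227, 0.1226]
ee_rot: [1.273, 1.166, -1.268]
ft_force: [-0.3, 0.4, -0.4]
grip_width: 0.0852
```

```bash
python3 mv.py .526 .167 .12 27.6;  python3 look.py wrist w9; python3 look.py scene s9 180 110 340 230
```

```text
t 11.75 [0.6233 0.1227 0.1226] F [-0.3  0.4 -0.4] w 0.0852 j [ 0.02  0.32  1.67 -0.    1.14  0.1 ]
shift [   2.2 -100.7  -36. ] turn [-0.566  0.001 -0.004] rows>=4.5
```

View pics/w9.png

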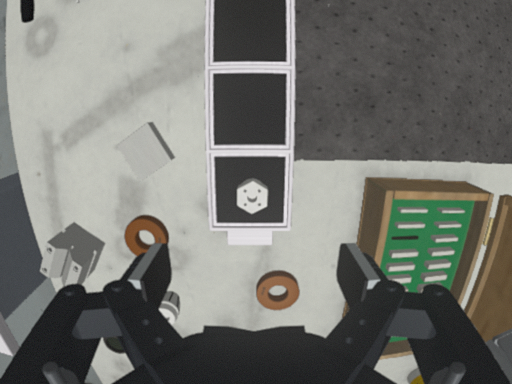

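View pics/s9.png

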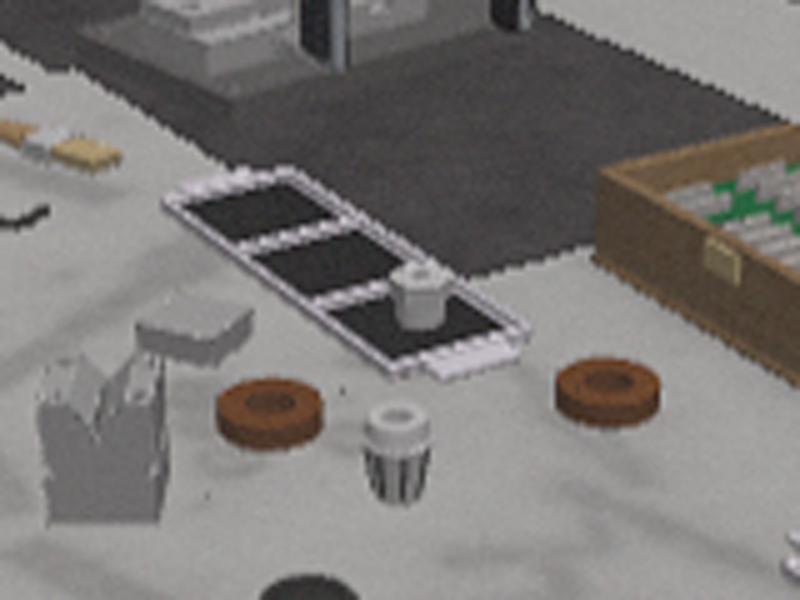

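The nut stands centred at (252,196). Next is the block.

Call:
send_rows --targets '[[[2,-33,-12,-0.12,0,0,-1],[2,-66,-24,-0.24,0,0,-1],[2,-100,-36,-0.36,0,0,-1],[2,-100,-36,-0.48,0,0,-1],[2,-100,-36,-0.566,0,0,-1],[2,-100,-36,-0.566,0,0,-1],[2,-100,-36,-0.566,0,0,-1]]]'

```text
clock: 12.43
tcp_pos: [0.5247, 0.1668, 0.1173]
ee_rot: [0.848, 1.401, -0.851]
ft_force: [-0.1, -0.5, 0.4]
grip_width: 0.0855
```

```bash
python3 mv.py .526 .167 .006 27.6;  python3 look.py wrist w10 150 120 350 270
python3 - <<'E'
from h import *
d=dict(np.load('w10.npz')); print(wproj(d,(.526,.167,.015)),wproj(d,(.6255,.196,.003)))
E
```

```text
t 12.43 [0.5247 0.1668 0.1173] F [-0.1 -0.5  0.4] w 0.0855 j [ 0.1   0.15  1.89  0.    1.1  -0.38]
shift [111.3   1.5   0.6] turn [-0.002 -0.001  0.003] rows>=2.7
(np.float64(253.69966474816576), np.float64(194.4084487583278)) (np.float64(359.7313657438818), np.float64(211.1788736776081))
```

View pics/w10.png

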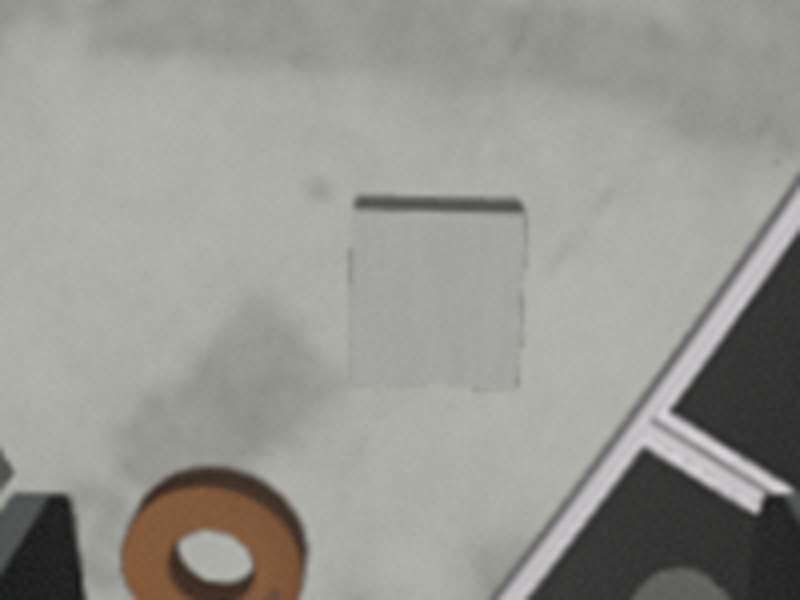

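Call:
send_rows --targets '[[[40,3,0,0,0,0,-0.5],[80,3,0,0,0,0,-0.5],[105,3,0,0,0,0,-0.5],[113,3,0,0,0,0,-0.5],[113,3,0,0,0,0,-0.5],[113,3,0,0,0,0,-0.5],[113,3,0,0,0,0,1],[113,3,0,0,0,0,1]]]'

```text
clock: 13.15
tcp_pos: [0.5302, 0.1685, 0.008]
ee_rot: [0.849, 1.396, -0.845]
ft_force: [0.3, 0.1, 0.2]
grip_width: 0.041
```

Call:
send_rows --targets '[[[0,0,0,0,0,0,1],[0,0,0,0,0,0,1],[0,0,0,0,0,0,1],[0,0,0,0,0,0,1]]]'

```text
clock: 13.48
tcp_pos: [0.5302, 0.1685, 0.0082]
ee_rot: [0.849, 1.396, -0.845]
ft_force: [-2.0, -0.7, 6.4]
grip_width: 0.0356
```

```bash
python3 mv.py
```

```text
t 13.48 [0.5302 0.1685 0.0082] F [-2.  -0.7  6.4] w 0.0356 j [ 0.1   0.34  1.9  -0.    0.89 -0.38]
```

Call:
send_rows --targets '[[[-30,0,0,0,0,0,1],[-70,0,0,0,0,0,1],[-110,0,0,0,0,0,1],[-110,0,0,0,0,0,1],[-110,0,0,0,0,0,1],[-110,0,0,0,0,0,1]]]'

```text
clock: 13.98
tcp_pos: [0.5278, 0.1683, 0.1157]
ee_rot: [0.847, 1.4, -0.847]
ft_force: [-0.1, 0.2, -1.3]
grip_width: 0.0352
```

```bash
python3 mv.py .6265 .196 .12 -4.8;python3 look.py wrist w11 150 180 350 330; python3 look.py scene s11 180 80 300 170
```

```text
t 13.98 [0.5278 0.1683 0.1157] F [-0.1  0.2 -1.3] w 0.0352 j [ 0.1   0.16  1.89  0.    1.1  -0.38]
shift [ -4.3 100.3  21.2] turn [ 0.566 -0.     0.   ] rows>=4.5
```

View pics/w11.png

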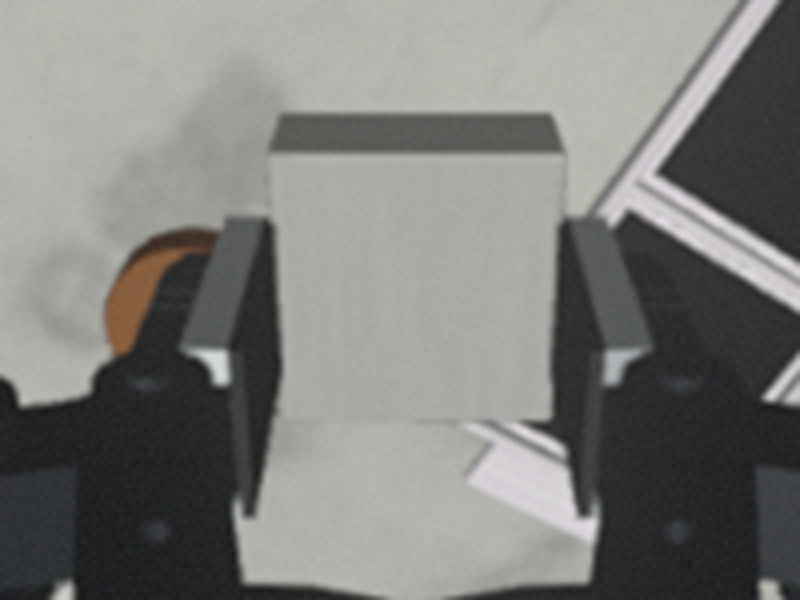

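View pics/s11.png

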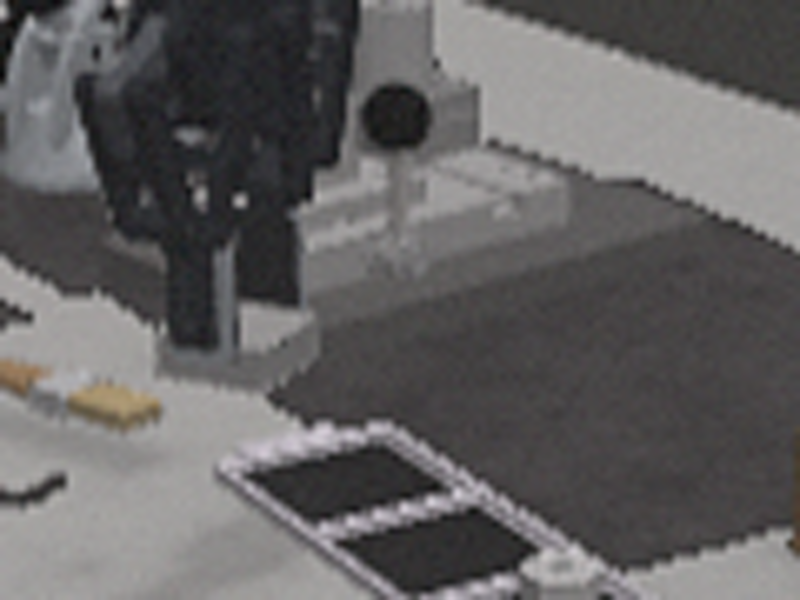

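The block is held level between the pads. I'll move it above the middle compartment.

Call:
send_rows --targets '[[[-4,30,6,0.12,0,0,1],[-4,60,12,0.24,0,0,1],[-4,90,20,0.36,0,0,1],[-4,100,21,0.48,0,0,1],[-4,100,21,0.566,0,0,1],[-4,100,21,0.566,0,0,1],[-4,100,21,0.566,0,0,1],[-4,100,21,0.566,0,0,1]]]'

```text
clock: 14.75
tcp_pos: [0.6255, 0.1959, 0.1184]
ee_rot: [1.268, 1.171, -1.272]
ft_force: [-0.2, -0.4, -0.6]
grip_width: 0.0358
```

```bash
python3 mv.py .627 .194 .012 -4.8;python3 look.py wrist w12
```

```text
t 14.75 [0.6255 0.1959 0.1184] F [-0.2 -0.4 -0.6] w 0.0358 j [ 0.13  0.37  1.61 -0.    1.15  0.21]
shift [106.4   1.9   1.7] turn [0.002 0.001 0.002] rows>=2.6
```

View pics/w12.png

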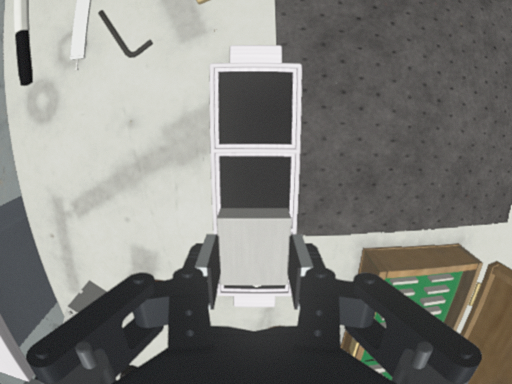

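Call:
send_rows --targets '[[[35,2,2,0,0,0,1],[70,2,2,0,0,0,1],[95,2,2,0,0,0,1],[104,2,2,0,0,0,1],[107,2,2,0,0,0,1],[108,2,2,0,0,0,1],[108,2,2,0,0,0,1],[108,2,2,0,0,0,1]]]'

```text
clock: 15.47
tcp_pos: [0.6295, 0.194, 0.0133]
ee_rot: [1.272, 1.167, -1.269]
ft_force: [0.3, -0.0, -1.8]
grip_width: 0.0355
```

Call:
send_rows --targets '[[[0,0,0,0,0,0,1],[0,0,0,0,0,0,1],[0,0,0,0,0,0,1]]]'

```text
clock: 15.72
tcp_pos: [0.6288, 0.1939, 0.0124]
ee_rot: [1.271, 1.168, -1.27]
ft_force: [0.7, -0.3, -1.2]
grip_width: 0.0356
```

Call:
send_rows --targets '[[[1,0,0,0,0,0,1],[1.5,0,0,0,0,0,1],[1.5,0,0,0,0,0,1],[1.5,0,0,0,0,0,0.1],[1.5,0,0,0,0,0,-0.2],[0,0,0,0,0,0,-0.4],[0,0,0,0,0,0,-0.5],[-20,0,0,0,0,0,-0.6]]]'

```text
clock: 16.38
tcp_pos: [0.6252, 0.1934, 0.0278]
ee_rot: [1.266, 1.173, -1.277]
ft_force: [0.4, 0.2, -0.7]
grip_width: 0.0683
```

Call:
send_rows --targets '[[[-40,0,0,0,0,0,-1],[-80,0,0,0,0,0,-1],[-95,0,0,0,0,0,-1],[-95,0,0,0,0,0,-1],[-95,0,0,0,0,0,-1]]]'

```text
clock: 16.8
tcp_pos: [0.6291, 0.194, 0.1279]
ee_rot: [1.272, 1.167, -1.269]
ft_force: [0.2, -0.7, -0.2]
grip_width: 0.0852
```

```bash
python3 mv.py .518 .004 .12 0;  python3 look.py wrist w13; python3 look.py scene s13 180 110 340 230
```

```text
t 16.80 [0.6291 0.194  0.1279] F [ 0.2 -0.7 -0.2] w 0.0852 j [ 0.13  0.37  1.61 -0.    1.17  0.21]
shift [  7.6 -94.8 198.6] turn [-0.084 -0.    -0.002] rows>=5.3
```

View pics/w13.png

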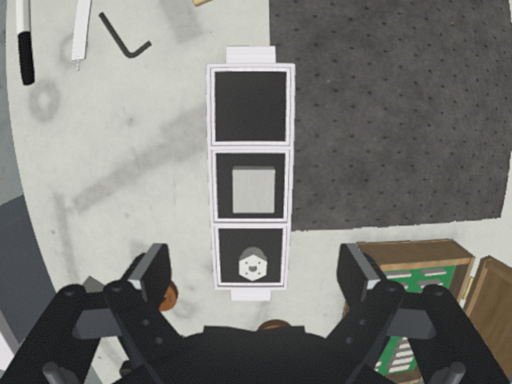

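View pics/s13.png

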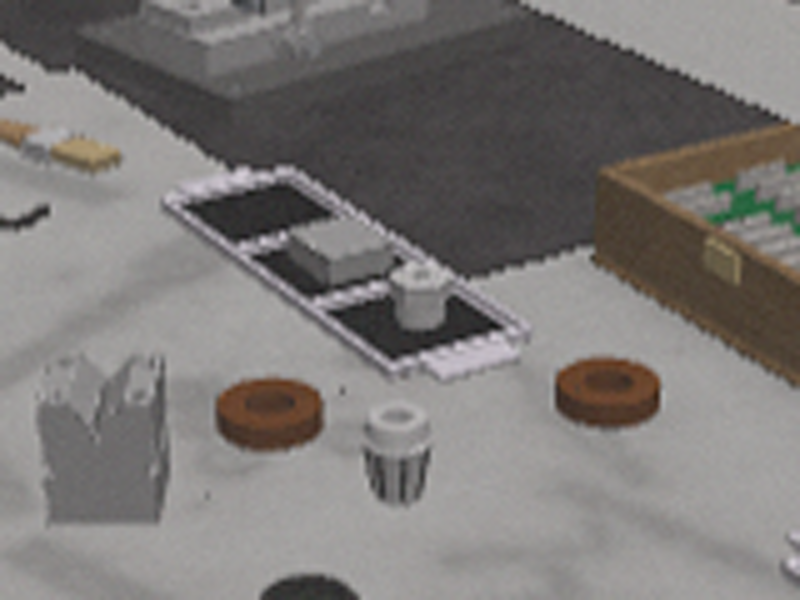

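The block lies flat in the middle compartment at (254,190). Next is collet A, between the brown rings.

Call:
send_rows --targets '[[[8,-19,40,-0.02,0,0,-1],[8,-38,80,-0.04,0,0,-1],[8,-57,120,-0.06,0,0,-1],[8,-76,160,-0.08,0,0,-1],[8,-94,198,-0.084,0,0,-1],[8,-94,198,-0.084,0,0,-1],[8,-94,198,-0.084,0,0,-1],[8,-94,198,-0.084,0,0,-1]]]'

```text
clock: 17.57
tcp_pos: [0.5175, 0.0045, 0.1176]
ee_rot: [1.21, 1.211, -1.211]
ft_force: [-0.3, -0.1, 0.6]
grip_width: 0.0852
```

```bash
python3 look.py wrist w14 150 120 350 270; python3 mv.py .519 .004 .015 0;  python3 - <<'E'
from h import *
d=dict(np.load('w14.npz')); print(wproj(d,(.519,.004,.036)))
E
```

```text
t 17.62 [0.5181 0.005  0.118 ] F [0.6 0.3 0. ] w 0.0854 j [-0.21  0.07  1.97  0.    1.1  -0.21]
shift [103.    1.    1.1] turn [-0.    -0.001  0.001] rows>=2.5
(np.float64(253.85272338508574), np.float64(202.76031712314202))
```

View pics/w14.png

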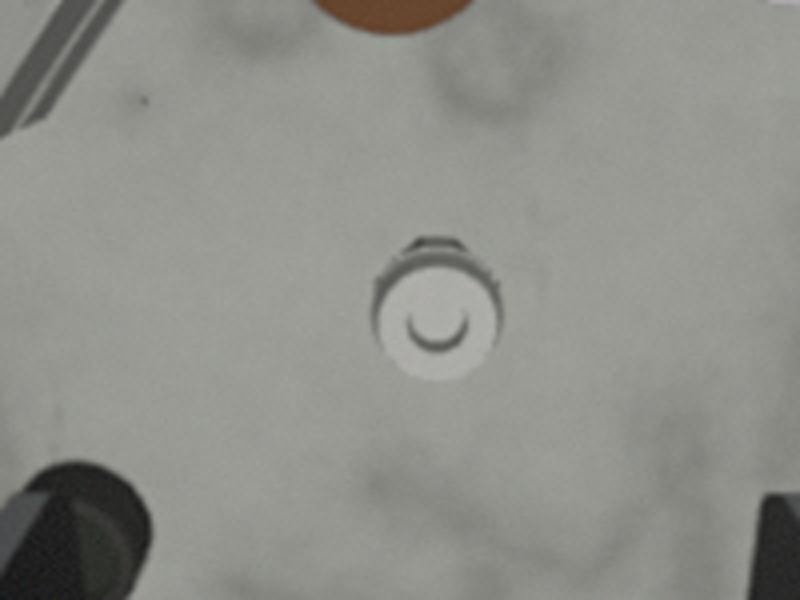

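Call:
send_rows --targets '[[[40,3,0,0,0,0,-1],[75,3,0,0,0,0,-1],[97,3,0,0,0,0,-1],[102,3,0,0,0,0,-1],[102,3,0,0,0,0,-1],[102,3,0,0,0,0,1],[102,3,0,0,0,0,1],[102,3,0,0,0,0,1]]]'

```text
clock: 18.28
tcp_pos: [0.5229, 0.0044, 0.0187]
ee_rot: [1.21, 1.206, -1.207]
ft_force: [0.4, -0.5, -0.4]
grip_width: 0.0515
```

Call:
send_rows --targets '[[[0,0,0,0,0,0,1],[0,0,0,0,0,0,1],[0,0,0,0,0,0,1],[0,0,0,0,0,0,1],[0,0,0,0,0,0,1]]]'

```text
clock: 18.7
tcp_pos: [0.5221, 0.0042, 0.0181]
ee_rot: [1.21, 1.208, -1.208]
ft_force: [-0.8, 1.5, 6.2]
grip_width: 0.024
```

```bash
python3 mv.py; python3 look.py wrist w15 150 180 350 330;python3 look.py scene s15 210 130 310 220
```

```text
t 18.70 [0.5221 0.0042 0.0181] F [-0.8  1.5  6.2] w 0.0240 j [-0.21  0.26  1.99  0.    0.89 -0.21]
```

View pics/w15.png

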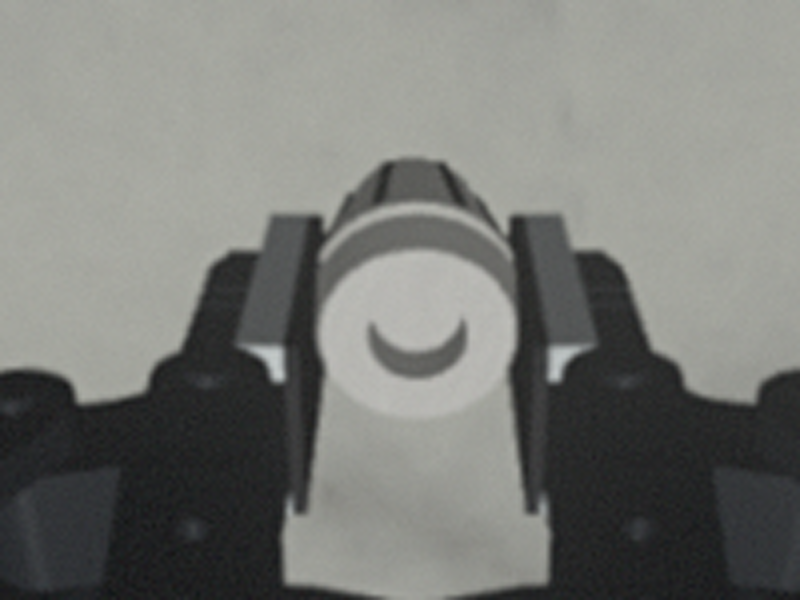

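View pics/s15.png

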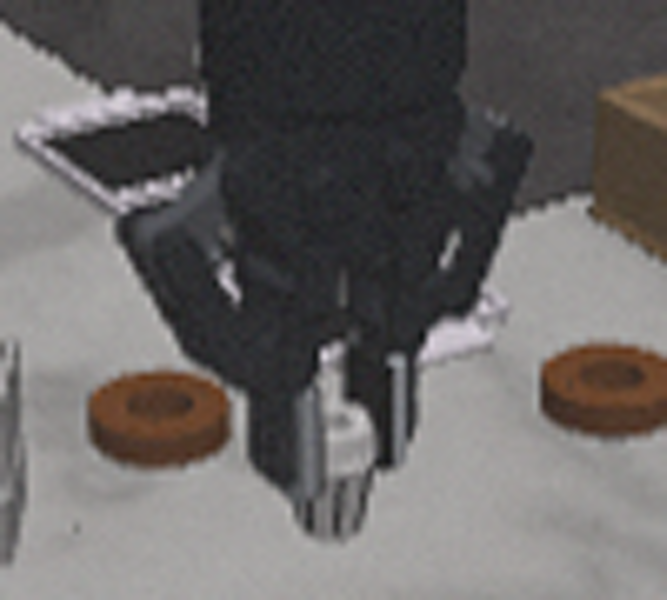

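The collet is gripped on its head and upright. I'll lift it and carry it to tray3's far-end compartment.

Call:
send_rows --targets '[[[-40,0,0,0,0,0,1],[-80,0,0,0,0,0,1],[-110,0,0,0,0,0,1],[-110,0,0,0,0,0,1],[-110,0,0,0,0,0,1]]]'

```text
clock: 19.22
tcp_pos: [0.5226, 0.0041, 0.1291]
ee_rot: [1.211, 1.205, -1.206]
ft_force: [-0.5, 0.4, -1.3]
grip_width: 0.0242
```

```bash
python3 mv.py .633 .269 .125 -4.8
```

```text
t 19.22 [0.5226 0.0041 0.1291] F [-0.5  0.4 -1.3] w 0.0242 j [-0.21  0.06  1.96 -0.    1.11 -0.21]
shift [   4.3  110.4 -264.9] turn [ 0.084  0.001 -0.005] rows>=6.9
```

Call:
send_rows --targets '[[[0,15,-36,0.01,0,0,1],[0,30,-72,0.02,0,0,1],[0,45,-108,0.04,0,0,1],[0,60,-144,0.05,0,0,1],[0,75,-180,0.06,0,0,1],[0,90,-216,0.07,0,0,1],[0,104,-250,0.084,0,0,1],[0,110,-265,0.084,0,0,1]]]'

```text
clock: 19.88
tcp_pos: [0.6306, 0.273, 0.1241]
ee_rot: [1.268, 1.172, -1.271]
ft_force: [0.4, 1.1, -0.4]
grip_width: 0.0244
```

Call:
send_rows --targets '[[[0,0,0,0,0,0,1],[0,0,0,0,0,0,1],[0,0,0,0,0,0,1],[0,0,0,0,0,0,1]]]'

```text
clock: 20.22
tcp_pos: [0.6304, 0.2681, 0.1257]
ee_rot: [1.27, 1.169, -1.274]
ft_force: [0.1, -0.3, -0.7]
grip_width: 0.0244
```

```bash
python3 mv.py .633 .269 .0211 -4.8; python3 look.py wrist w16
```

```text
t 20.22 [0.6304 0.2681 0.1257] F [ 0.1 -0.3 -0.7] w 0.0244 j [ 0.24  0.43  1.53 -0.    1.19  0.32]
shift [104.6   2.7  -1.2] turn [-0.002  0.001  0.002] rows>=2.5
```

View pics/w16.png

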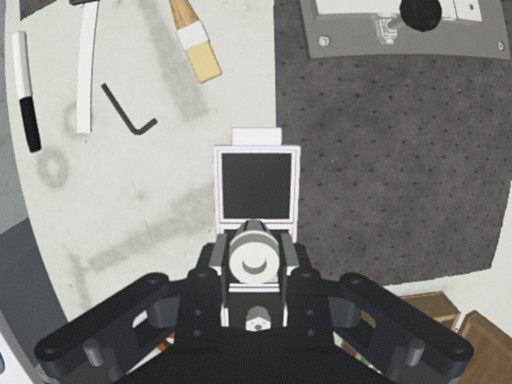

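Call:
send_rows --targets '[[[35,3,-1,0,0,0,1],[70,3,-1,0,0,0,1],[92,3,-1,0,0,0,1],[100,3,-1,0,0,0,1],[103,3,-1,0,0,0,1],[103,3,-1,0,0,0,1],[103,3,-1,0,0,0,1],[103,3,-1,0,0,0,1]]]'

```text
clock: 20.93
tcp_pos: [0.6359, 0.2705, 0.0263]
ee_rot: [1.274, 1.166, -1.267]
ft_force: [-0.4, 1.0, -0.6]
grip_width: 0.0243
```

Call:
send_rows --targets '[[[0,0,0,0,0,0,1],[0,0,0,0,0,0,1],[0,0,0,0,0,0,1],[0,0,0,0,0,0,1]]]'

```text
clock: 21.27
tcp_pos: [0.6344, 0.2703, 0.0242]
ee_rot: [1.271, 1.168, -1.27]
ft_force: [-0.2, -0.4, -0.3]
grip_width: 0.024
```

Call:
send_rows --targets '[[[1.5,0,0,0,0,0,1],[3,0,0,0,0,0,1],[3,0,0,0,0,0,1],[3,0,0,0,0,0,1],[3,0,0,0,0,0,1]]]'

```text
clock: 21.68
tcp_pos: [0.6344, 0.2703, 0.0211]
ee_rot: [1.271, 1.168, -1.271]
ft_force: [-1.0, 0.1, 2.5]
grip_width: 0.0237
```

Call:
send_rows --targets '[[[0,0,0,0,0,0,0.4],[0,0,0,0,0,0,0.2],[0,0,0,0,0,0,-0.1],[0,0,0,0,0,0,-0.4],[0,0,0,0,0,0,-0.6],[0,0,0,0,0,0,-0.6],[-20,0,0,0,0,0,-0.6],[-55,0,0,0,0,0,-0.8]]]'

```text
clock: 22.35
tcp_pos: [0.6305, 0.2692, 0.071]
ee_rot: [1.264, 1.173, -1.28]
ft_force: [-0.2, -0.0, -0.9]
grip_width: 0.0765
```

Call:
send_rows --targets '[[[-40,0,0,0,0,0,-1],[-55,0,0,0,0,0,-1],[-55,0,0,0,0,0,-1],[-55,0,0,0,0,0,-1]]]'

```text
clock: 22.68
tcp_pos: [0.6349, 0.2704, 0.132]
ee_rot: [1.272, 1.167, -1.269]
ft_force: [-0.0, 0.1, -0.6]
grip_width: 0.0856
```

```bash
python3 mv.py .434 -.208 .13 -15; python3 look.py wrist w17; python3 look.py scene s17 180 110 340 230
```

```text
t 22.68 [0.6349 0.2704 0.132 ] F [-0.   0.1 -0.6] w 0.0856 j [ 0.24  0.43  1.51 -0.    1.2   0.32]
shift [   1.3 -160.1  493.5] turn [ 0.178 -0.001 -0.002] rows>=12.4
```

View pics/w17.png

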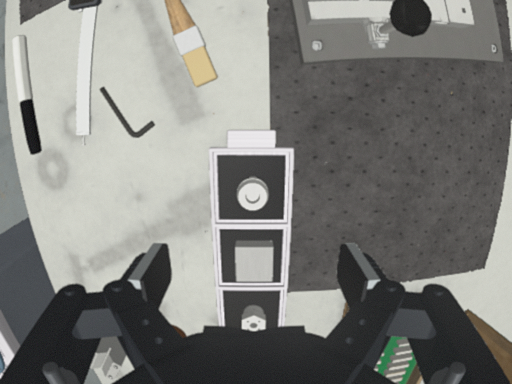

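View pics/s17.png

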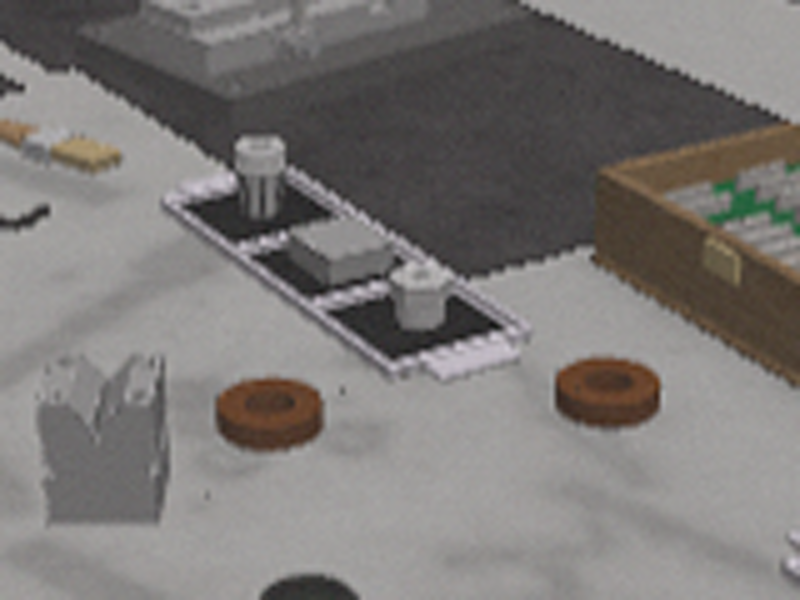

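Tray3 is complete and everything in it is upright. Now collet B.

Call:
send_rows --targets '[[[1,-12,38,0.02,0,0,-1],[1,-25,76,0.04,0,0,-1],[1,-37,114,0.06,0,0,-1],[1,-49,152,0.08,0,0,-1],[1,-62,190,0.1,0,0,-1],[1,-74,228,0.12,0,0,-1],[1,-86,266,0.14,0,0,-1],[1,-99,304,0.178,0,0,-1]]]'

```text
clock: 23.45
tcp_pos: [0.5078, -0.0255, 0.1277]
ee_rot: [1.399, 1.076, -1.403]
ft_force: [0.2, -1.0, -0.1]
grip_width: 0.0851
```

Call:
send_rows --targets '[[[0,0,0,0,0,0,-1],[0,0,0,0,0,0,-1]]]'

```text
clock: 23.62
tcp_pos: [0.5083, -0.0257, 0.1279]
ee_rot: [1.401, 1.075, -1.405]
ft_force: [1.0, 0.3, -0.1]
grip_width: 0.0855
```

```bash
python3 mv.py .434 -.208 .125 -15
```

```text
t 23.62 [ 0.5083 -0.0257  0.1279] F [ 1.   0.3 -0.1] w 0.0855 j [-0.27  0.04  1.99  0.    1.12 -0.01]
shift [  3.  -23.8 195.4] turn [-0.004 -0.     0.004] rows>=4.7
```

Call:
send_rows --targets '[[[3,-5,40,0,0,0,-1],[3,-10,80,0,0,0,-1],[3,-15,120,0,0,0,-1],[3,-20,160,0,0,0,-1],[3,-24,195,0,0,0,-1],[3,-24,195,0,0,0,-1],[3,-24,195,0,0,0,-1],[3,-24,195,0,0,0,-1]]]'

```text
clock: 24.28
tcp_pos: [0.4365, -0.2053, 0.1258]
ee_rot: [1.399, 1.077, -1.399]
ft_force: [0.1, 0.1, -0.4]
grip_width: 0.0854
```

```bash
python3 look.py wrist w18 150 120 350 270; python3 mv.py .433 -.208 .016 -15;  python3 - <<'E'
from h import *
d=dict(np.load('w18.npz')); print(wproj(d,(.433,-.208,.036)))
E
```

```text
t 24.33 [ 0.4366 -0.205   0.126 ] F [ 0.2  0.7 -0.5] w 0.0855 j [-0.67 -0.02  2.06  0.    1.11 -0.41]
shift [110.   -2.6   4. ] turn [ 0.002 -0.001  0.002] rows>=2.6
(np.float64(248.96595497337196), np.float64(203.53131499722562))
```

View pics/w18.png

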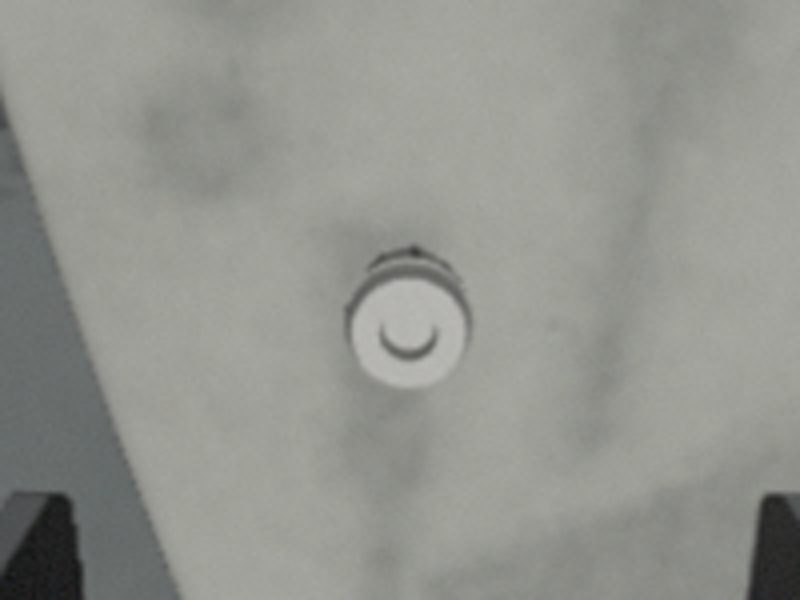

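Call:
send_rows --targets '[[[40,-1,3,0,0,0,-1],[80,-1,3,0,0,0,-1],[104,-1,3,0,0,0,-1],[109,-1,3,0,0,0,-1],[109,-1,3,0,0,0,-1],[109,-1,3,0,0,0,1],[109,-1,3,0,0,0,1],[109,-1,3,0,0,0,1]]]'

```text
clock: 25.0
tcp_pos: [0.4362, -0.21, 0.0198]
ee_rot: [1.399, 1.07, -1.397]
ft_force: [-0.7, 0.2, 0.3]
grip_width: 0.0515
```

Call:
send_rows --targets '[[[0,0,0,0,0,0,1],[0,0,0,0,0,0,1],[0,0,0,0,0,0,1],[0,0,0,0,0,0,1],[0,0,0,0,0,0,1]]]'

```text
clock: 25.42
tcp_pos: [0.4353, -0.2099, 0.019]
ee_rot: [1.4, 1.072, -1.399]
ft_force: [-1.8, 0.6, 6.1]
grip_width: 0.0243
```

```bash
python3 mv.py; python3 look.py wrist w19 150 180 350 330
```

```text
t 25.42 [ 0.4353 -0.2099  0.019 ] F [-1.8  0.6  6.1] w 0.0243 j [-0.68  0.18  2.09 -0.    0.88 -0.42]
```

View pics/w19.png

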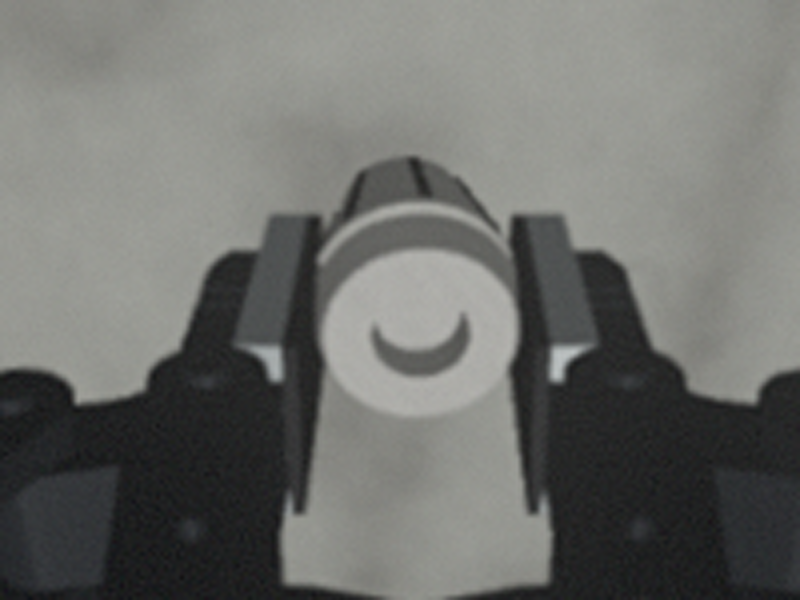

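It is gripped the same way as the first collet. Lifting.

Call:
send_rows --targets '[[[-40,0,0,0,0,0,1],[-80,0,0,0,0,0,1],[-110,0,0,0,0,0,1],[-110,0,0,0,0,0,1],[-110,0,0,0,0,0,1]]]'

```text
clock: 25.88
tcp_pos: [0.4358, -0.2102, 0.13]
ee_rot: [1.4, 1.068, -1.397]
ft_force: [-0.8, 0.7, -0.7]
grip_width: 0.0245
```

```bash
python3 mv.py .632 -.2455 .125 -4.8
```

```text
t 25.88 [ 0.4358 -0.2102  0.13  ] F [-0.8  0.7 -0.7] w 0.0245 j [-0.68 -0.03  2.06  0.    1.11 -0.42]
shift [  5.9 198.6 -16.7] turn [-0.178  0.002 -0.004] rows>=4.8
```

Call:
send_rows --targets '[[[0,38,-3,-0.03,0,0,1],[0,76,-6,-0.06,0,0,1],[0,114,-9,-0.1,0,0,1],[0,152,-12,-0.14,0,0,1],[0,185,-15,-0.178,0,0,1],[0,198,-17,-0.178,0,0,1],[0,198,-17,-0.178,0,0,1],[0,198,-17,-0.178,0,0,1]]]'

```text
clock: 26.55
tcp_pos: [0.6292, -0.2433, 0.1252]
ee_rot: [1.27, 1.173, -1.273]
ft_force: [-0.0, -0.5, -0.3]
grip_width: 0.0246
```

Call:
send_rows --targets '[[[0,0,0,0,0,0,1],[0,0,0,0,0,0,1]]]'

```text
clock: 26.72
tcp_pos: [0.6288, -0.2437, 0.1268]
ee_rot: [1.271, 1.17, -1.272]
ft_force: [0.7, -0.1, -0.0]
grip_width: 0.0241
```

```bash
python3 mv.py .632 -.2455 .025 -4.8; python3 look.py wrist w20
```

```text
t 26.72 [ 0.6288 -0.2437  0.1268] F [ 0.7 -0.1 -0. ] w 0.0241 j [-0.54  0.4   1.56 -0.    1.18 -0.45]
shift [101.8   3.6   1.7] turn [-0.001 -0.001  0.002] rows>=2.4
```

View pics/w20.png

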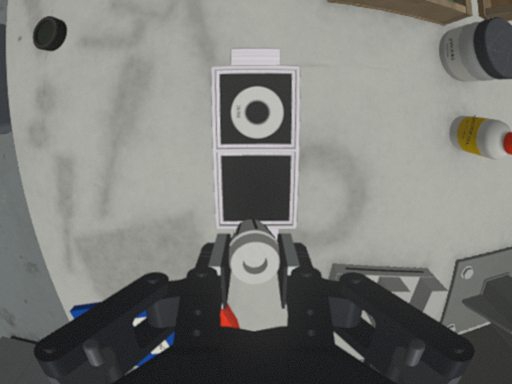

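Call:
send_rows --targets '[[[35,3,2,0,0,0,1],[70,3,2,0,0,0,1],[92,3,2,0,0,0,1],[100,3,2,0,0,0,1],[103,3,2,0,0,0,1],[103,3,2,0,0,0,1],[103,3,2,0,0,0,1],[103,3,2,0,0,0,1]]]'

```text
clock: 27.43
tcp_pos: [0.6345, -0.2472, 0.0273]
ee_rot: [1.271, 1.164, -1.269]
ft_force: [0.9, -0.1, -0.8]
grip_width: 0.0246
```

Call:
send_rows --targets '[[[0,0,0,0,0,0,1],[0,0,0,0,0,0,1],[0,0,0,0,0,0,1],[0,0,0,0,0,0,1]]]'

```text
clock: 27.77
tcp_pos: [0.6333, -0.2464, 0.0252]
ee_rot: [1.271, 1.168, -1.271]
ft_force: [-0.0, 0.4, -0.8]
grip_width: 0.0243
```

Call:
send_rows --targets '[[[1.5,0,0,0,0,0,1],[3,0,0,0,0,0,1],[3,0,0,0,0,0,1],[3,0,0,0,0,0,1],[3,0,0,0,0,0,1]]]'

```text
clock: 28.18
tcp_pos: [0.6333, -0.2464, 0.0221]
ee_rot: [1.271, 1.168, -1.271]
ft_force: [-0.8, 0.8, 2.2]
grip_width: 0.0245
```

Call:
send_rows --targets '[[[0,0,0,0,0,0,0.4],[0,0,0,0,0,0,0.2],[0,0,0,0,0,0,-0.1],[0,0,0,0,0,0,-0.4],[0,0,0,0,0,0,-0.6],[0,0,0,0,0,0,-0.6],[-20,0,0,0,0,0,-0.6],[-55,0,0,0,0,0,-0.8]]]'

```text
clock: 28.85
tcp_pos: [0.6298, -0.2444, 0.0721]
ee_rot: [1.27, 1.179, -1.275]
ft_force: [-0.3, 0.1, -0.7]
grip_width: 0.0767
```

Call:
send_rows --targets '[[[-40,0,0,0,0,0,-1],[-70,-30,0,0,0,0,-1],[-100,-70,-20,0,0,0,-1],[-120,-110,-40,0,0,0,-1],[-120,-150,-60,0,0,0,-1],[-120,-190,-60,0,0,0,-1],[-120,-190,-60,0,0,0,-1],[-120,-190,-60,0,0,0,-1]]]'

```text
clock: 29.52
tcp_pos: [0.446, -0.1691, 0.1966]
ee_rot: [1.271, 1.169, -1.271]
ft_force: [0.6, -1.6, 0.4]
grip_width: 0.0855
```

```bash
python3 mv.py; python3 look.py top t21; python3 look.py scene s21
python3 - <<'E'
from h import *
t=dict(np.load('t21.npz')); s=dict(np.load('s21.npz'))
c3=np.array([.6265,.1955]); c2=np.array([.634,-.2085]); a=np.radians(4.8)
ob=dict(colA=(.634,.270,.039),block=(.628,.196,.018),nut=(.622,.122,.026),colB=(.633,-.246,.039),ring=(.637,-.172,.015),V=(.426,.071,.054),loupe=(.431,-.06,.019))
for nm,d in (('top',t),('scene',s)):
    P=pts(d)
    for k,(x,y,h) in ob.items():
        m=(np.hypot(P[...,0]-x,P[...,1]-y)<.034)&(P[...,2]>h-.007)&(P[...,2]<h+.008)&(d['range_z']>0)
        if m.sum()<10: print(nm,k,'few'); continue
        ys,xs=np.nonzero(m); W=np.array([ray(d,u,v,h)[:2] for u,v in zip(xs,ys)],np.float32)
        c,r=cv2.minEnclosingCircle(W); e=np.array(c)
        q=e-(c3 if y>0 else c2); tx=q[0]*np.cos(a)-q[1]*np.sin(a); ty=q[0]*np.sin(a)+q[1]*np.cos(a)
        print(nm,k,np.round(e,4),'r %.3f'%r,'z90 %.4f'%np.percentile(P[m][:,2],90),'tray xy mm',np.round([tx*1e3,ty*1e3],1))
E
```

```text
t 29.52 [ 0.446  -0.1691  0.1966] F [ 0.6 -1.6  0.4] w 0.0855 j [-0.6  -0.14  2.02 -0.    1.26 -0.52]
top colA [0.6304 0.2692] r 0.014 z90 0.0403 tray xy mm [-2.3 73.7]
top block [0.6263 0.1936] r 0.026 z90 0.0200 tray xy mm [-0.  -1.9]
top nut [0.6188 0.1202] r 0.014 z90 0.0287 tray xy mm [ -1.4 -75.7]
top colB [ 0.6278 -0.2446] r 0.014 z90 0.0411 tray xy mm [ -3.1 -36.5]
top ring [ 0.6358 -0.1681] r 0.033 z90 0.0180 tray xy mm [-1.5 40.5]
top V [0.4255 0.072 ] r 0.029 z90 0.0556 tray xy mm [-190.  -139.9]
top loupe [ 0.4315 -0.0595] r 0.018 z90 0.0206 tray xy mm [-214.3  131.5]
scene colA [0.625  0.2634] r 0.018 z90 0.0389 tray xy mm [-7.1 67.5]
scene block [0.6225 0.1895] r 0.030 z90 0.0181 tray xy mm [-3.4 -6.3]
scene nut [0.6141 0.115 ] r 0.020 z90 0.0262 tray xy mm [ -5.7 -81.2]
scene colB [ 0.6236 -0.2474] r 0.017 z90 0.0389 tray xy mm [ -7.1 -39.7]
scene ring [ 0.6305 -0.1782] r 0.027 z90 0.0155 tray xy mm [-6.  29.9]
scene V [0.4216 0.0666] r 0.034 z90 0.0539 tray xy mm [-193.4 -145.6]
scene loupe [ 0.4273 -0.0627] r 0.022 z90 0.0187 tray xy mm [-218.1  128. ]
```

View pics/t21.png

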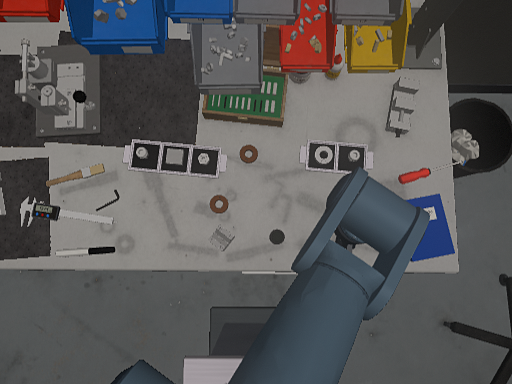

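View pics/s21.png

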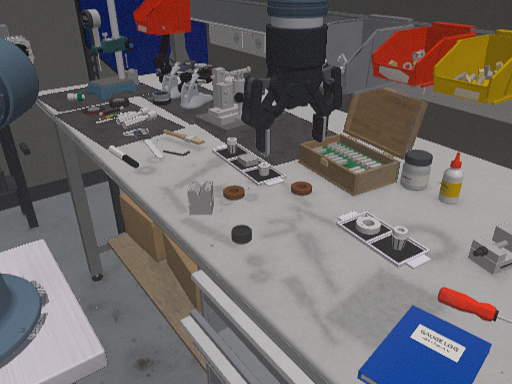

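Everything is in place and upright. The loupe and V-block have not moved, and the arm is clear of everything. Handing in.

```bash
python3 -c "
from plant import *
print(finish_job())"
```

```text
the job is handed in; nothing more can be done
None
```

Both kits are made up and the job was handed in at about 30 s of the 106 s allowed; no verdict came back.

- **Three-compartment tray:** one collet is in the far end, the flat block in the middle and the nut in the near end.
- **Two-compartment tray:** the setting ring is in the inner compartment and the other collet in the outer one.

**Position and height:** In the last top view, every part was within about 4 mm of its compartment centre. Tops measured within about 3 mm of where they should be with each part on its floor. The parts look upright in the pictures; I did not measure tilt as an angle.

**Left alone:** The loupe and V-block measured in the same place as at the start in the top view, and the brown rings were not touched. The arm was parked clear at about 0.2 m height.

**Checks that disagreed:**
- The scene camera read positions about 3–7 mm lower in x and y than the top view. It showed the same kind of offset on the loupe and V-block, which did not move, so I put it down to calibration and its slanted view.
- The final ring readings were also loose: 40.5 mm along the tray from the top view and 29.9 mm from the scene view, against 37 mm nominal. All of these are inside the 28 mm tolerance.
- The gripper read about 1–5 mm less than each part's width, for example 40 mm on the 45 mm ring. Every part held through the lift and carry.

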